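Pile and press heel lifts in the cobbler's heel press

TASK

Pile all the loose black rubber heel lifts on the anvil of the heel press, squared up over it with their round ends towards the hinge; neither the anvil's height nor the lifts' thicknesses are known, so feel for the top of the pile each time and lay the next piece down without dropping it. Then lay the wooden pressing block squarely on top, pull the lever down until its nose bears firmly on the block, hold it there for about two seconds, and ease it slowly all the way back up without letting it fly. Finally put the block back on its cork pad, leaving the pile squared up and the other things on the bench where they are.

Things in the scene. Friction and masses are not known exactly. Their poses are not given: they have to be found in the camera images.
- press: Green bench heel press, fixed. Origin on the bench under its anvil's centre; x points from anvil to lever hinge, z up. Base plate 12 mm thick, x -65 to 135 mm, 90 mm wide. The fixed D-shaped steel anvil is a lift's outline plus 3 mm all round; its flat top lies 34 to 52 mm above the bench (not known: feel). Two hinge cheeks 133 mm high at x 70 to 100 mm, y within 30 mm.
- pile (a point): Centre of the pile on the anvil, where the origin of every lift and of the block belongs (x and y count; it lies 12 mm above the bench). Six round-topped guide pins, 8 mm thick, 100 mm high, stand round the pile 5 mm clear of a centred lift: in press x, y at (-27, +-34), (-41, +-14) and (30, +-26) mm; the straight sides are free for fingers within 20 mm of the centre.
- pile_back (a point): 33 mm from pile towards the hinge, at the anvil's round end: where the lift*_back points belong (x and y count).
- hinge (a point): Middle of the lever's hinge axis, 85 mm behind the press origin (along its x) and 115 mm above the bench; the axis runs along the press's y.
- lever (a joint): Sprung lever: 0 = up at its stop, leaning 0.65 rad back past upright, away from the pile; grows as it is pulled over and down towards the robot (level 2.22, end 2.5). Its nose, 85 mm from the hinge and 34 mm below the level lever, meets the block at 1.7 to 2.35. Spring 2 to 7 N at the bar; let go when down, it flies up. The nose presses with 1.9 times the extra bar force; 10 N extra at the bar is firm.
- lever_bar (a point): Middle of the lever's T-bar, 160 mm from the hinge axis. The bar is round, 14 mm thick, 140 mm long, parallel to the press's y, 70 mm to each side of the 18 mm wide lever arm; grip it 45 mm to one side of the middle, where it is clear of the arm, or push on it.
- pad: Cork pad, 100 x 90 x 6 mm, fixed on the bench; origin under its centre. The block's place.
- block: Plain beech pressing block, D-shaped like a lift but 20 mm thick: 65 (x) x 50 (y) mm, 60 g, loose, starting on the cork pad; origin in its underside, 32 mm from the straight edge; x points to the round end, which must point to the hinge to clear the guide pins.
- lift1: Loose black rubber heel lift (may be absent): flat D-shaped plate 65 long, 50 wide, 7 to 12 mm thick (each different, not told), 30 to 70 g. Origin in its underside on the middle line, 32 mm from the straight edge; x points to the round end. Sides straight and parallel from 32 mm before to 8 mm past the origin: grasp across them, along y. Starts flat on the bench, x within 0.5 rad of world x.
- lift1_back (a point): Tip of the round end of lift1, in its underside, 33 mm from its origin along x.
- lift2: Loose black rubber heel lift (may be absent): flat D-shaped plate 65 long, 50 wide, 7 to 12 mm thick (each different, not told), 30 to 70 g. Origin in its underside on the middle line, 32 mm from the straight edge; x points to the round end. Sides straight and parallel from 32 mm before to 8 mm past the origin: grasp across them, along y. Starts flat on the bench, x within 0.5 rad of world x.
- lift2_back (a point): Tip of the round end of lift2, in its underside, 33 mm from its origin along x.
- lift3: Loose black rubber heel lift (may be absent): flat D-shaped plate 65 long, 50 wide, 7 to 12 mm thick (each different, not told), 30 to 70 g. Origin in its underside on the middle line, 32 mm from the straight edge; x points to the round end. Sides straight and parallel from 32 mm before to 8 mm past the origin: grasp across them, along y. Starts flat on the bench, x within 0.5 rad of world x.
- lift3_back (a point): Tip of the round end of lift3, in its underside, 33 mm from its origin along x.
- lift4: Loose black rubber heel lift (may be absent): flat D-shaped plate 65 long, 50 wide, 7 to 12 mm thick (each different, not told), 30 to 70 g. Origin in its underside on the middle line, 32 mm from the straight edge; x points to the round end. Sides straight and parallel from 32 mm before to 8 mm past the origin: grasp across them, along y. Starts flat on the bench, x within 0.5 rad of world x.
- lift4_back (a point): Tip of the round end of lift4, in its underside, 33 mm from its origin along x.
- lift5: Loose black rubber heel lift (may be absent): flat D-shaped plate 65 long, 50 wide, 7 to 12 mm thick (each different, not told), 30 to 70 g. Origin in its underside on the middle line, 32 mm from the straight edge; x points to the round end. Sides straight and parallel from 32 mm before to 8 mm past the origin: grasp across them, along y. Starts flat on the bench, x within 0.5 rad of world x.
- lift5_back (a point): Tip of the round end of lift5, in its underside, 33 mm from its origin along x.
- hammer: Cobbler's hammer lying on the bench; a bystander to leave alone; origin in its underside.
- awl: Awl lying on the bench; a bystander to leave alone; origin in its underside.
- brush: Brush lying on the bench; a bystander to leave alone; origin in its underside.
- polish: Flat polish tin, 76 mm wide, 30 mm high; a bystander to leave alone; origin in its underside.
- tacks: Steel tack bowl, 90 mm wide, 30 mm high; a bystander to leave alone; origin in its underside.
- tape: Roll of tape lying flat, 84 mm wide, 25 mm high; a bystander to leave alone; origin in its underside.
There are look-alikes about, which are no part of the job. Of the things shaped like the block, the beech one is meant.

How it is judged:
By the outcome, as a careful person would: the job done as asked, in the order asked, and still so for the second after the job is handed in, with the robot touching nothing.
Of lift1, lift2, lift3, lift4, lift5 only 3 to 5 are there at a start; the rules pass over those that are not, and their reading is None.
At some moment in a run one of lift1, lift2, lift3, lift4, lift5 may be knocked a few centimetres aside while the robot is not near it.
It also fails if it takes over 210 s, if anything falls off the work surface, if the arm or the gripper's body presses on something with over 40 N, if the wrist force passes 120 N, or if a joint passes its speed limit or range.

ROBOT

A 6-joint arm with a two-finger parallel gripper is mounted at the origin on the work surface. World frame = base frame: x ahead of the robot, y to its left, z up, the work surface at z = 0. Lengths are in mm, angles in rad, forces in N, time in s.
With the tool pointing down it reaches from about 350 to 975 mm from the base axis. Payload 7.1 kg.
Tool frame: the origin (TCP) lies at the very end of the fingers, on their centre line; the grasp point (between the pads) lies 19 mm behind it (ctrl.grasp_offset is the distance from the TCP to the grasp point, in mm); z points along the fingers, y is the line along which they close (so a half turn about z gives the same grasp; the last joint's range is limited). The gripper opens to 88 mm and grips with 3 to 60 N. Pads are 20 mm wide; open, the fingers measure 115 mm over their backs; the gripper's body (75 mm by 178 mm) begins 61 mm behind the grasp point.
Start: joints at [1.108, 0.423, 1.63, -0, 1.089, -0.019], TCP at [268.326, 564.452, 222.675] pointing down, gripper open.
Joint ranges: [-3, 3], [-0.9, 2.11], [0.09, 2.58], [-1.31, 4.45], [0.11, 2.69], [-2.54, 2.54]. Speed limits (rad/s): [2.39, 2.39, 3.01, 3.14, 3.14, 3.14].

INTERFACE

Orientations are given as a rotation vector (axis times angle).
In Python, from workcell import ctrl, viewer, ticket, models gives the robot as it stands.
- The arm moves only by the tool play_rows, never from a script. Its arguments are lists of equal length, an entry for each row: "dp": the shift along the world's x, y, z in mm, a list of three; "yaw": the turn about the world's z in degrees. In form: {"dp": [[tx, ty, tz], ...], "yaw": [yaw, ...]}. A call has 1 to 8 rows; each row shifts and turns the commanded pose from where the row before left it; what a row does not reach is not made up. A row lasts 1/12 s, in which the tool goes at most 41.7 mm and 7.16 degrees, less where a joint would pass 70% of its speed; a pose out of reach is approached as far as the arm can. A call is refused whole if a number of a shift passes 41.7 or a number of a turn 7.16, either way. A call with a gripper value outside its range is refused whole. "gripper" is the closure, from 0 (fully open) to 1 (shut), set as the call begins (left out, the last holds). The fingers move at their own pace and stop on an object; the grip force is fixed at half the most. Time passes only in rows, so rows that do not move let the fingers close. It gives the time, the measured TCP pose, the force, the opening and the grip force at its end, in the units of the state.
- ctrl.get_obs(): the state, without advancing time (a new reading comes with each control period).
- viewer.get_image(name): name is "scene" or "top"; returns a dict with "pixels" (420x560x3 uint8, red, green, blue), "range_z" (420x560 float32, mm along the optical axis (not along the pixel's ray), 0 where there is no reading), "fx", "fy", "cx", "cy" (pixels), "T" (4x4, takes a point from camera to world coordinates). Camera axes: x right, y up, looking along -z (the intrinsics and any distortion apply to the point x, -y, -z); pixel columns grow to the right and rows downward; lengths in mm; the calibration is good to about 2 mm. A picture is of the moment at which its call begins.
- ticket.close_job(): hands the job in; it is judged then, once.
Trained networks look in a picture, given as the dict that the camera call returned (one of the last four; its "shot" number tells which), for a name from the list of things; names that differ only in an ending like _2 or _b are one class to them, and where a whole thing is asked for, a point or a joint stands for the part that bears it (a point fixed in the world has none). Each returns a list of dicts, best first, with "conf" (0 to 1); they miss things now and then, are a little off and sometimes report something else, mostly with a low value. They report only what shows in the picture. A call takes as long as a camera call. They do not tell look-alikes from the thing itself.
- models.look_for(picture, name): "bbox" ([centre column, centre row, width, height] in pixels, round what is visible of it).
- models.landmark_of(picture, name): "location" ([column, row] in pixels: a listed point, or the origin of a listed thing).
The state is a dict: "t": time; "qpos": joint angles; "qvel": joint speeds; "joint_torque": joint torques, N m; "ee_pos": TCP position; "orientation": TCP orientation; "ft_force": force on the tool from outside, world axes, zero at the start; "moment": the same for the moment, N m; "width": finger opening in mm; "grasp_force": force on a finger pad.
Only numpy, scipy, OpenCV 4.12 (cv2) and the standard library are available. Lean on these libraries where they do the work, as an engineer would, in place of code of your own. Each camera call takes 0.05 s, during which the arm holds its last target. There are 200 camera calls.

## Working session

There is one attempt and no reset: what is moved stays moved. The work goes in short steps, Python scripts to look and compute and a tool call to move; the robot and the scene stay as the last step left them, time stands still between calls to the robot, and variables do not carry over. Pictures are saved under pics/ and viewed, at most 14 in all, crops included, and the job is handed in when it is done.

Besides the shell and the picture viewer there is one more tool, called after "Call:" as name([rows], argument=value, ...), one row to a line, values as JSON. play_rows: Moves the arm, as the interface text tells. Its arguments: {"type":"object","properties":{"dp":{"type":"array"},"yaw":{"type":"array"},"gripper":{"type":"number"}},"required":["dp","yaw"]}

```bash
mkdir -p pics
cat > h.py <<'E'
import numpy as np, cv2
from workcell import ctrl, viewer, ticket, models
def cloud(im):
    Z=im["range_z"]; v,u=np.mgrid[:Z.shape[0],:Z.shape[1]]
    P=np.stack([(u-im["cx"])/im["fx"]*Z,-(v-im["cy"])/im["fy"]*Z,-Z],-1)
    T=np.array(im["T"]); W=P@T[:3,:3].T+T[:3,3]; W[Z==0]=np.nan; return W
def at(im,uv,z):
    T=np.array(im["T"]); d=T[:3,:3]@np.array([(uv[0]-im["cx"])/im["fx"],-(uv[1]-im["cy"])/im["fy"],-1]); o=T[:3,3]
    return o+d*(z-o[2])/d[2]
def save(im,n,crop=None,s=1):
    p=im["pixels"][:,:,::-1]
    if crop: p=p[crop[1]:crop[3],crop[0]:crop[2]]
    cv2.imwrite("pics/"+n,cv2.resize(p,None,fx=s,fy=s,interpolation=cv2.INTER_CUBIC))
E
python3 - <<'E'
from h import *
for n in("scene","top"):
    im=viewer.get_image(n); save(im,n+"0.png"); print(n,np.round(im["T"],3).tolist(),im["fx"],[k for k in im if k not in("pixels","range_z","T")])
    W=cloud(im)
    for k in["press","pile","pile_back","hinge","lever_bar","pad","block","lift1","lift1_back","hammer","tape"]:
        try:
            r=models.landmark_of(im,k)
            print(k,[(np.round(q["location"]).tolist(),round(q["conf"],2),np.round(W[int(q["location"][1]),int(q["location"][0])]).tolist()) for q in r if q["conf"]>.2])
        except Exception as e: print(k,e)
print(ctrl.get_obs())
E
```

```text
scene [[0.062, -0.694, 0.718, 1467.779], [0.998, 0.046, -0.042, -15.387], [-0.004, 0.719, 0.695, 1057.671], [0.0, 0.0, 0.0, 1.0]] 417.9693204166252 ['fx', 'fy', 'cx', 'cy', 'shot']
press [([256.0, 244.0], 0.74, [552.0, -26.0, 36.0]), ([311.0, 314.0], 0.39, [804.0, 128.0, 1.0])]
pile [([252.0, 243.0], 0.59, [545.0, -39.0, 34.0])]
pile_back [([255.0, 254.0], 0.56, [575.0, -31.0, 13.0]), ([183.0, 276.0], 0.28, [641.0, -257.0, 1.0])]
hinge [([254.0, 240.0], 0.81, [659.0, -30.0, 177.0])]
lever_bar [([255.0, 232.0], 0.82, [702.0, -23.0, 251.0])]
pad [([368.0, 241.0], 0.53, [547.0, 350.0, 23.0])]
block [([408.0, 275.0], 0.72, [699.0, 441.0, 22.0]), ([405.0, 239.0], 0.66, [543.0, 478.0, 19.0]), ([362.0, 240.0], 0.65, [539.0, 332.0, 20.0]), ([206.0, 233.0], 0.63, [461.0, -198.0, 9.0]), ([372.0, 287.0], 0.27, [722.0, 326.0, 7.0])]
lift1 [([204.0, 231.0], 0.8, [459.0, -201.0, 12.0]), ([322.0, 232.0], 0.72, [485.0, 206.0, 6.0]), ([190.0, 268.0], 0.69, [611.0, -237.0, 7.0]), ([335.0, 262.0], 0.55, [623.0, 225.0, 10.0])]
lift1_back [([153.0, 253.0], 0.48, [537.0, -366.0, -0.0])]
hammer [([218.0, 3
[... 1574 characters left out ...]
6, [516.0, 353.0, 22.0])]
{'t': 1.2, 'qpos': array([ 1.10800337e+00,  4.23109454e-01,  1.62988631e+00, -1.62014458e-05,
        1.08861306e+00, -1.89939687e-02]), 'qvel': array([-0.00046221, -0.00049125,  0.00120867,  0.00114524,  0.00045794,
        0.00036471]), 'joint_torque': array([ 1.07820655e-03, -5.44586957e+01, -2.74046481e+01,  6.45667710e-02,
        1.66695798e-02, -1.52916954e-05]), 'ee_pos': array([268.3300669 , 564.4535611 , 222.67454182]), 'orientation': array([ 6.91397221e-01,  3.06455722e+00, -3.00485387e-05]), 'ft_force': array([-0.63289405, -0.16453324,  1.08650311]), 'moment': array([-0.08063723, -0.04897711, -0.00913591]), 'grasp_force': 0.0, 'width': 87.37590410351243}
```

View pics/top0.png

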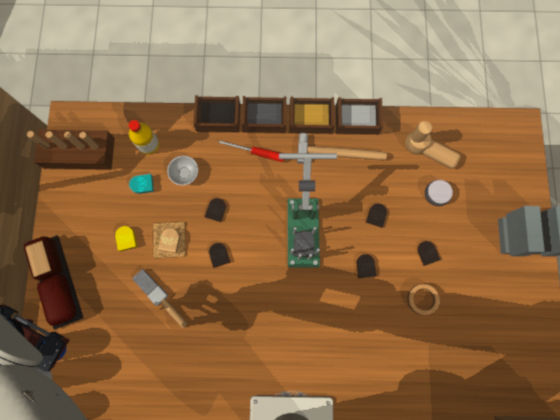

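View pics/scene0.png

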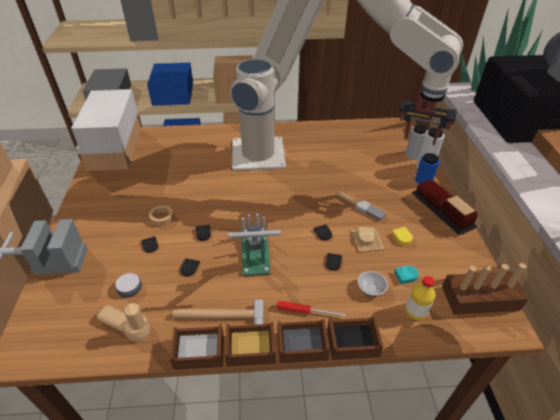

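Top view: five black D lifts are at about (363,266), (220,255), (216,210), (377,214) and (428,253). Three things are shaped like the block: teal (141,184), yellow (125,237) and beech on the cork pad (169,238). The beech one on the pad fits the description. The press is at (304,240).

```bash
cat >> h.py <<'E'
from scipy.optimize import minimize
def proj(im,P):
    T=np.array(im["T"]); c=(np.asarray(P)-T[:3,3])@T[:3,:3]
    return np.stack([im["cx"]+im["fx"]*c[:,0]/-c[:,2], im["cy"]-im["fy"]*c[:,1]/-c[:,2]],-1)
a=np.linspace(-np.pi/2,np.pi/2,25)
D=np.vstack([[[-32,-25]],np.c_[8+25*np.cos(a),25*np.sin(a)],[[-32,25]]])
def dworld(x,y,th,z):
    c,s=np.cos(th),np.sin(th); q=D@np.array([[c,s],[-s,c]])+[x,y]; return np.c_[q,np.full(len(q),z)]
def render(im,x,y,th,z0,z1,box,S=8):
    p=np.vstack([proj(im,dworld(x,y,th,z)) for z in(z0,z1)])
    h=cv2.convexHull(((p-box[:2]+.5)*S).astype(np.float32))
    m=np.zeros(((box[3]-box[1])*S,(box[2]-box[0])*S),np.uint8); cv2.fillPoly(m,[np.round(h).astype(np.int32)],255)
    return cv2.resize(m,(box[2]-box[0],box[3]-box[1]),interpolation=cv2.INTER_AREA)/255.
def fit(ims,g,z0,z1,maskf):
    data=[]
    for im in ims:
        u,v=proj(im,[[g[0],g[1],(z0+z1)/2]])[0].astype(int); box=np.array([u-24,v-24,u+24,v+24])
        data.append((im,box,maskf(im["pixels"][box[1]:box[3],box[0]:box[2]].astype(float))))
    def cost(p): return sum(((render(i,p[0],p[1],p[2],z0,z1,b)-m)**2).sum() for i,b,m in data)
    best=None
    for th in (-.4,-.2,0,.2,.4):
        r=minimize(cost,[g[0],g[1],th],method="Nelder-Mead",options=dict(initial_simplex=[[g[0],g[1],th],[g[0]+6,g[1],th],[g[0],g[1]+6,th],[g[0],g[1],th+.15]],xatol=.05,fatol=.01))
        if best is None or r.fun<best.fun: best=r
    return np.r_[best.x,best.fun]
def dark(p): # black rubber against wood
    return np.clip((75-p.max(-1))/40,0,1)
def beech(p): return 0
E
python3 - <<'E'
from h import *
A=viewer.get_image("scene");B=viewer.get_image("top")
for g in[(457,-198),(487,207),(617,220),(614,-238),(497,-375)]:
    for ims in([A],[B],[A,B]): print(g,np.round(fit(ims,g,0,9.5,dark),2))
for n,im in(("s",A),("t",B)):
    W=cloud(im); p=im["pixels"].astype(int)
    m=(p[...,1]>p[...,0]*1.3)&(p[...,1]>p[...,2]*1.1)&(W[...,2]<20)&(W[...,1]>-120)&(W[...,1]<80)&(W[...,0]<700)&(W[...,0]>400)
    q=W[m][:,:2].astype(np.float32); print(n,"base",len(q),cv2.minAreaRect(q),np.percentile(q,[1,99],axis=0))
    m=(W[...,2]>225)&(W[...,0]>600)&(W[...,1]>-150)&(W[...,1]<100); q=W[m]
    print("bar",len(q),np.round(q.min(0)),np.round(q.max(0)),np.polyfit(q[:,1],q[:,0],1))
    m=(W[...,2]>80)&(W[...,2]<112)&(W[...,0]<580)&(W[...,0]>430)&(abs(W[...,1]+30)<60); print("pins",np.round(W[m]).astype(int)[::3].tolist()[:40])
    m=(W[...,2]>14)&(W[...,2]<40)&(abs(W[...,0]-525)<45)&(abs(W[...,1]-350)<45); q=W[m]; print("block",np.round(q.mean(0),1),np.round(np.percentile(q,[5,95],axis=0)).tolist())
save(B,"press.png",(100,160,450,300),2.28)
save(B,"pz.png",(270,120,340,280),3.7)
save(B,"blk.png",(100,160,220,270),5)
E
```

```text
(457, -198) [ 4.5684e+02 -2.0628e+02  1.0000e-01  3.6160e+01]
(457, -198) [ 4.5775e+02 -2.0631e+02  1.1000e-01  7.5780e+01]
(457, -198) [ 4.5802e+02 -2.0613e+02  1.6000e-01  1.1252e+02]
(487, 207) [4.8433e+02 2.0916e+02 1.0000e-01 5.6300e+01]
(487, 207) [4.8519e+02 2.1006e+02 3.9000e-01 9.0290e+01]
(487, 207) [4.8527e+02 2.0932e+02 2.9000e-01 1.4847e+02]
(617, 220) [ 6.1482e+02  2.2321e+02 -2.7000e-01  7.4170e+01]
(617, 220) [ 6.1646e+02  2.2240e+02 -2.6000e-01  1.0250e+02]
(617, 220) [ 6.1482e+02  2.2307e+02 -2.7000e-01  1.7828e+02]
(614, -238) [ 6.0793e+02 -2.4146e+02 -1.5000e-01  6.2110e+01]
(614, -238) [ 6.0645e+02 -2.4159e+02 -3.2000e-01  1.0153e+02]
(614, -238) [ 6.0756e+02 -2.4174e+02 -2.4000e-01  1.6610e+02]
(497, -375) [ 4.9947e+02 -3.8288e+02  3.4000e-01  6.3950e+01]
(497, -375) [ 5.0093e+02 -3.8178e+02  3.3000e-01  1.1786e+02]
(497, -375) [ 4.9897e+02 -3.8341e+02  3.5000e-01  1.8433e+02]
s base 555 ((586.3941650390625, -28.161075592041016), (137.8875732421875, 84.76383209228516), 1.662914752960205) [[523.70517334 -70.42457794]
 [653.15345581  13.4837677 ]]
bar 273 [693. -9
[... 355 characters left out ...]
00]]
block [523.5 347.6  23.9] [[494.0, 327.0, 16.0], [553.0, 372.0, 28.0]]
t base 1009 ((550.3856201171875, -29.866168975830078), (194.40533447265625, 86.20809936523438), 0.7349135279655457) [[453.31860962 -72.31235809]
 [646.93974121  13.86812969]]
bar 401 [673. -96. 225.] [703.  42. 254.] [-1.63359054e-02  6.92628791e+02]
pins [[549, -4, 97], [546, -4, 96], [546, -57, 99], [543, -4, 99], [543, -56, 104], [541, -4, 95], [542, -57, 93], [491, -62, 96], [488, 6, 84], [487, -2, 95], [488, -68, 95], [487, -63, 86], [483, 3, 82], [477, -44, 99], [474, -17, 96], [474, -46, 97], [471, -17, 102], [472, -44, 98], [470, -18, 83]]
block [516.4 346.6  25.4] [[490.0, 325.0, 21.0], [545.0, 370.0, 30.0]]
```

View pics/press.png

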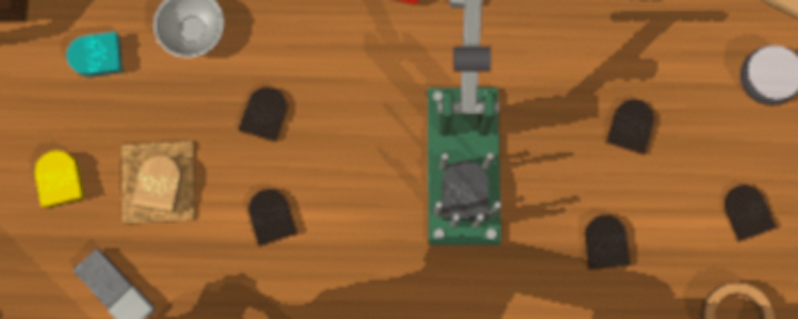

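View pics/blk.png

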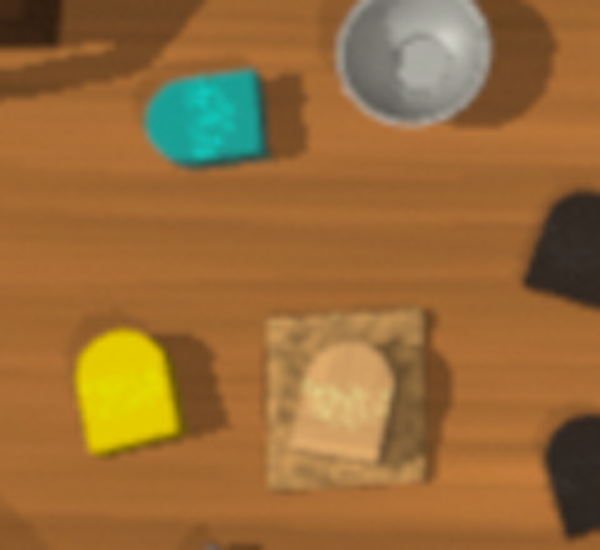

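View pics/pz.png

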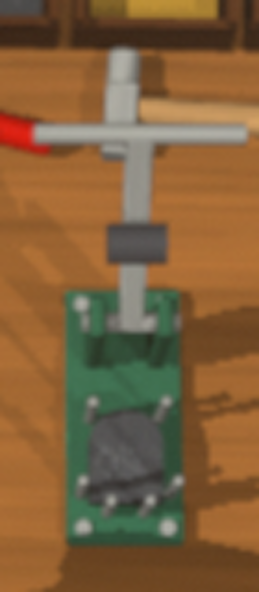

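The crops show the beech block in the middle of the cork pad (crop pixel 345,400), with the teal and yellow look-alikes beside it on the bench. The press, its pins and all five lifts are clear. I'll refine the fits with a better mask.

```bash
cat >> h.py <<'E'
def dark(p):
    v=p[...,0]; return np.clip((68-v)/16,0,1)   # red channel
E
python3 - <<'E'
from h import *
A=viewer.get_image("scene");B=viewer.get_image("top")
p=B["pixels"]; print(p[253:258,205:238,0].tolist()[::2]); print(p[240,152:190].tolist()[::2])
for g in[(458,-206),(485,209),(615,222),(607,-241),(499,-382)]:
    for ims in([A],[B]): print(g,np.round(fit(ims,g,0,9.5,dark),2))
for im in(A,B):
    W=cloud(im);q=im["pixels"].astype(int)
    m=(W[...,2]<12)&(abs(W[...,0]-520)<75)&(abs(W[...,1]-350)<75)&(q[...,0]-q[...,2]<88)
    print("pad?",im["pixels"][int(proj(im,[[520,350,26]])[0][1]),int(proj(im,[[520,350,26]])[0][0])])
E
```

```text
[[189, 189, 182, 150, 96, 54, 48, 47, 49, 49, 48, 48, 48, 48, 49, 50, 49, 50, 53, 52, 51, 55, 85, 118, 130, 132, 150, 177, 189, 189, 190, 190, 190], [191, 192, 190, 180, 136, 73, 52, 51, 50, 48, 48, 47, 48, 49, 49, 49, 51, 50, 50, 51, 51, 49, 59, 98, 126, 130, 133, 160, 188, 191, 191, 191, 191], [181, 181, 180, 172, 144, 96, 58, 51, 53, 52, 49, 48, 48, 48, 48, 47, 47, 47, 48, 48, 48, 47, 49, 69, 101, 122, 124, 129, 154, 178, 180, 180, 180]]
[[156, 101, 50], [199, 148, 86], [175, 129, 76], [177, 133, 78], [200, 153, 95], [222, 177, 112], [220, 183, 117], [219, 187, 119], [218, 181, 115], [218, 183, 116], [217, 180, 114], [212, 166, 105], [208, 166, 106], [126, 97, 60], [122, 91, 54], [120, 90, 52], [114, 82, 47], [113, 72, 35], [115, 73, 37]]
(458, -206) [ 4.5812e+02 -2.0483e+02  1.6000e-01  2.6430e+01]
(458, -206) [ 4.5778e+02 -2.0621e+02  1.0000e-01  3.8180e+01]
(485, 209) [4.8443e+02 2.0917e+02 1.5000e-01 5.2000e+01]
(485, 209) [4.8483e+02 2.0901e+02 3.1000e-01 5.4550e+01]
(615, 222) [ 6.1438e+02  2.2243e+02 -2.5000e-01  7.0530e+01]
(615, 222) [ 6.1665e+02  2.2206e+02 -3.1000e-01  5.4720e+01]
(607, -241) [ 6.0860e+02 -2.4145e+02 -1.8000e-01  5.0450e+01]
(607, -241) [ 6.0768e+02 -2.4175e+02 -2.9000e-01  5.5580e+01]
(499, -382) [ 4.9939e+02 -3.8134e+02  3.8000e-01  5.5540e+01]
(499, -382) [ 5.0100e+02 -3.8195e+02  3.4000e-01  6.8850e+01]
pad? [202 170 131]
pad? [219 186 118]
```

Call:
play_rows([
  [10.6,-17.9,-4],
  [10.6,-17.9,-4],
  [10.6,-17.9,-4],
  [10.6,-17.9,-4],
  [10.6,-17.9,-4],
  [10.6,-17.9,-4],
  [10.6,-17.9,-4],
  [10.6,-17.9,-4],
], yaw=[-6.84,-6.84,-6.84,-6.84,-6.84,-6.84,-6.84,-6.84], gripper=0.15)

```text
t: 2.07
ee_pos: [353.6, 420.4, 190.6]
orientation: [-2.029, -2.398, -0.0]
ft_force: [-0.2, 0.1, -0.2]
width: 74.2
grasp_force: 0.0
```

Call:
play_rows([
  [10.6,-17.9,-8],
  [10.6,-17.9,-8],
  [10.6,-17.9,-8],
  [10.6,-17.9,-8],
  [10.6,-17.9,-8],
  [10.6,-17.9,-8],
  [10.6,-17.9,-8],
  [10.6,-17.9,-8],
], yaw=[-6.84,-6.84,-6.84,-6.84,-6.84,-6.84,-6.84,-6.84])

```text
t: 2.73
ee_pos: [438.5, 277.2, 126.4]
orientation: [-2.904, -1.197, -0.001]
ft_force: [0.9, 1.2, 0.3]
width: 74.5
grasp_force: 0.0
```

Call:
play_rows([
  [10.6,-17.9,-18],
  [10.6,-17.9,-18],
  [10.6,-17.9,-16],
  [10.6,-17.9,-16],
  [0,0,0],
], yaw=[-6.84,-6.84,-6.84,-6.84,0])

```text
t: 3.15
ee_pos: [480.3, 203.6, 56.3]
orientation: [3.105, 0.473, -0.005]
ft_force: [-0.3, 0.3, -0.4]
width: 74.6
grasp_force: 0.0
```

```bash
cat >> h.py <<'E'
def dark(p): return np.clip((95-p[...,0])/30,0,1)
from scipy.spatial.transform import Rotation as R
def st():
    o=ctrl.get_obs(); M=R.from_rotvec(o["orientation"]).as_matrix()
    print("t",round(o["t"],1),"p",np.round(o["ee_pos"],1),"yang",round(np.degrees(np.arctan2(M[1,1],M[0,1])),1),"tilt",np.round(M[:,2],3),"f",np.round(o["ft_force"],1),"w",round(o["width"],1),"gf",round(o["grasp_force"],1),"q",np.round(o["qpos"],2))
def lifts(g):
    ims=[viewer.get_image(n) for n in("scene","top")]
    for q in g:
        for im in ims: r=fit([im],q,0,9.5,dark); print(q,im["shot"],np.round(r[:2],1),"yaw deg",round(np.degrees(r[2]),1),round(r[3]))
E
python3 - <<'E'
from h import *
st(); lifts([(458,-206),(485,209),(615,222),(607,-241),(499,-382)])
E
```

```text
t 3.1 p [480.3 203.6  56.3] yang -72.7 tilt [-0.003 -0.002 -1.   ] f [-0.3  0.3 -0.4] w 74.6 gf 0.0 q [ 0.38  0.53  1.95 -0.    0.66  1.65]
(458, -206) 7 [ 460.5 -206. ] yaw deg 7.1 9
(458, -206) 8 [ 460.  -206.6] yaw deg 6.0 6
(485, 209) 7 [486.6 209.4] yaw deg 14.8 180
(485, 209) 8 [479.8 209.5] yaw deg 32.8 551
(615, 222) 7 [616.1 222.5] yaw deg -14.9 50
(615, 222) 8 [619.5 218.8] yaw deg 25.3 262
(607, -241) 7 [ 608.4 -241.7] yaw deg -19.9 9
(607, -241) 8 [ 606.6 -242.4] yaw deg -19.0 5
(499, -382) 7 [ 502.8 -380.8] yaw deg 21.0 6
(499, -382) 8 [ 500.1 -381.9] yaw deg 20.7 3
```

Run:
```python
from h import *
for n in("scene","top"):
    im=dict(viewer.get_image(n)); im["pixels"]=cv2.imread(f"pics/{n}0.png")[:,:,::-1]
    for g in[(485,209),(615,222)]: 
        r=fit([im],g,0,9.5,dark); print(n,np.round(r,2),np.degrees(r[2]))
```

```text
scene [4.8502e+02 2.0918e+02 2.3000e-01 3.8370e+01] 13.41551688376745
scene [ 6.1768e+02  2.2200e+02 -2.8000e-01  5.2930e+01] -16.1988783470852
top [4.8479e+02 2.0959e+02 3.1000e-01 1.6620e+01] 17.8347862302285
top [ 6.1544e+02  2.2172e+02 -2.9000e-01  1.6090e+01] -16.620594963381922
```

Call:
play_rows([
  [0,2,-15],
  [0,1,-15],
  [0,0,-12],
  [0,0,-8],
  [0,0,0],
  [0,0,0],
], yaw=[-0.8,0,0,0,0,0])

```text
t: 3.85
ee_pos: [480.1, 209.7, 8.6]
orientation: [3.107, 0.465, -0.001]
ft_force: [0.0, 1.2, -0.2]
width: 74.9
grasp_force: 0.0
```

```bash
python3 -c "
from h import *
st()"
```

```text
t 3.9 p [480.1 209.7   8.6] yang -73.0 tilt [-0.001 -0.    -1.   ] f [ 0.   1.2 -0.2] w 74.9 gf 0.0 q [0.39 0.62 1.95 0.   0.57 1.66]
```

Call:
play_rows([
  [0,-1.5,-3],
  [0,0,-2.7],
  [0,0,0],
], yaw=[0,-0.5,0])

```text
t: 4.1
ee_pos: [480.4, 207.9, 3.0]
orientation: [-3.109, -0.449, -0.0]
ft_force: [-1.0, -0.9, -0.2]
width: 74.6
grasp_force: 0.0
```

Call:
play_rows([
  [0,0,0],
  [0,0,0],
  [0,0,0],
  [0,0,0],
  [0,0,0],
  [0,0,0],
], yaw=[0,0,0,0,0,0], gripper=1)

```text
t: 4.6
ee_pos: [480.4, 208.0, 3.1]
orientation: [-3.109, -0.45, -0.0]
ft_force: [-0.5, 0.6, 1.9]
width: 49.8
grasp_force: 29.7
```

Call:
play_rows([
  [0,0,10],
  [0,0,20],
  [0,0,30],
  [0,0,41],
  [0,0,41],
  [0,0,0],
], yaw=[0,0,0,0,0,0])

```text
t: 5.1
ee_pos: [484.4, 209.6, 152.6]
orientation: [-3.106, -0.45, -0.018]
ft_force: [1.6, 0.6, -0.1]
width: 49.8
grasp_force: 29.7
```

Run:
```python
from h import *
st()
A=viewer.get_image("scene")
u,v=proj(A,[[480,208,145]])[0].astype(int); save(A,"held.png",(u-50,v-40,u+50,v+40),6)
```

```text
t 5.1 p [484.4 209.6 152.6] yang -73.5 tilt [ 0.011  0.005 -1.   ] f [ 1.6  0.6 -0.1] w 49.8 gf 29.7 q [ 0.39  0.37  1.9  -0.    0.85  1.67]
```

View pics/held.png

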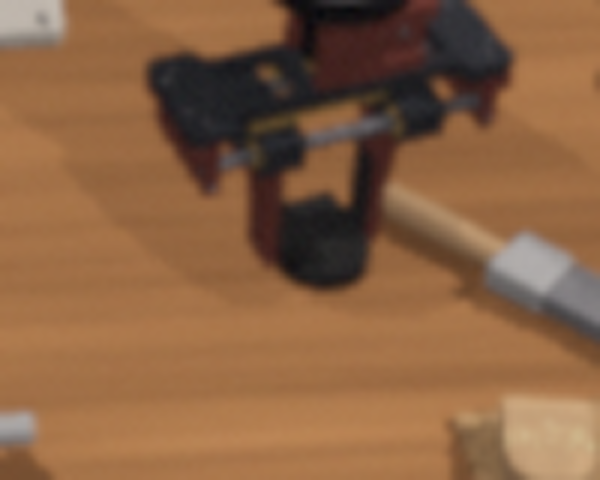

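The lift is held squarely between the pads, with its round end towards +x (crop 320,250). I'll carry it to the pile.

Call:
play_rows([
  [3.8,-29.8,0],
  [3.8,-29.8,0],
  [3.8,-29.8,0],
  [3.8,-29.8,0],
  [3.8,-29.8,0],
  [3.8,-29.8,0],
  [3.8,-29.8,0],
  [3.8,-29.8,0],
], yaw=[-2,-2,-2,-2,-2,-2,-2,-1.6])

```text
t: 5.82
ee_pos: [509.6, -31.8, 144.0]
orientation: [-3.141, -0.021, 0.003]
ft_force: [0.6, -0.5, 0.5]
width: 49.6
grasp_force: 29.7
```

Call:
play_rows([
  [0,0,0],
  [0,0,0],
  [0,0,0],
  [0,0,0],
], yaw=[0,0,0,0])

```text
t: 6.15
ee_pos: [510.1, -29.5, 144.5]
orientation: [-3.141, -0.026, 0.002]
ft_force: [1.1, 0.8, 0.1]
width: 50.0
grasp_force: 29.7
```

```bash
python3 -c "
from h import *
st()
print(proj(viewer.get_image('top'),[[515.5,-30.5,45]]))"
```

```text
t 6.2 p [510.1 -29.5 144.5] yang -89.1 tilt [-0.001  0.    -1.   ] f [1.1 0.8 0.1] w 50.0 gf 29.7 q [-0.08  0.37  1.94  0.    0.84  1.47]
[[303.92107874 242.33643612]]
```

Call:
play_rows([
  [0.2,-0.6,-25],
  [0,0,-30],
  [0,0,-25],
  [0,0,-12],
  [0,0,-5],
  [0,0,0],
], yaw=[0,0,0,0,0,0])

```text
t: 6.7
ee_pos: [510.1, -30.1, 46.9]
orientation: [-3.141, -0.026, 0.004]
ft_force: [0.2, 1.3, -0.4]
width: 49.6
grasp_force: 29.7
```

Call:
play_rows([
  [0,0,-2],
  [0,0,0],
], yaw=[0,0])

```text
t: 6.87
ee_pos: [511.6, -30.8, 46.7]
orientation: [3.141, 0.025, 0.002]
ft_force: [0.5, 0.2, 0.2]
width: 49.7
grasp_force: 29.7
```

Call:
play_rows([
  [0,0,-1.5],
  [0,0,0],
], yaw=[0,0])

```text
t: 7.03
ee_pos: [511.4, -31.0, 45.1]
orientation: [3.141, 0.024, 0.002]
ft_force: [-0.5, 0.1, 0.2]
width: 49.7
grasp_force: 29.7
```

Call:
play_rows([
  [0,0,-1.5],
  [0,0,-1],
  [0,0,0],
], yaw=[0,0,0])

```text
t: 7.28
ee_pos: [510.9, -31.1, 42.0]
orientation: [-3.142, -0.024, -0.0]
ft_force: [-1.2, -0.3, 0.2]
width: 49.6
grasp_force: 29.7
```

Call:
play_rows([
  [0,0,-1],
  [0,0,-1],
  [0,0,0],
], yaw=[0,0,0])

```text
t: 7.53
ee_pos: [510.8, -31.1, 39.8]
orientation: [-3.141, -0.024, 0.0]
ft_force: [0.3, -0.0, 0.0]
width: 49.8
grasp_force: 29.7
```

Call:
play_rows([
  [0,0,-1],
  [0,0,0],
], yaw=[0,0])

```text
t: 7.7
ee_pos: [510.8, -31.0, 38.8]
orientation: [-3.141, -0.024, 0.0]
ft_force: [0.7, 0.3, -0.8]
width: 49.4
grasp_force: 29.7
```

Call:
play_rows([
  [0,0,-0.7],
  [0,0,0],
], yaw=[0,0])

```text
t: 7.87
ee_pos: [510.9, -31.0, 38.2]
orientation: [-3.141, -0.024, 0.0]
ft_force: [0.0, -0.2, -0.6]
width: 49.5
grasp_force: 29.7
```

Call:
play_rows([
  [0,0,-0.7],
  [0,0,0],
], yaw=[0,0])

```text
t: 8.03
ee_pos: [510.8, -31.1, 37.4]
orientation: [-3.141, -0.024, 0.0]
ft_force: [-0.3, 0.0, -0.1]
width: 50.1
grasp_force: 29.7
```

Call:
play_rows([
  [0,0,-0.7],
  [0,0,0],
], yaw=[0,0])

```text
t: 8.2
ee_pos: [511.0, -31.0, 37.2]
orientation: [-3.141, -0.024, -0.0]
ft_force: [-1.6, -0.3, 4.6]
width: 49.5
grasp_force: 29.8
```

Call:
play_rows([
  [0,0,0],
  [0,0,0],
  [0,0,0],
  [0,0,0],
], yaw=[0,0,0,0], gripper=0.25)

```text
t: 8.53
ee_pos: [510.9, -31.0, 36.8]
orientation: [-3.141, -0.024, -0.0]
ft_force: [0.3, 0.2, -0.6]
width: 65.9
grasp_force: 0.0
```

Call:
play_rows([
  [0,0,10],
  [0,0,25],
  [0,0,30],
  [0,0,30],
  [-10,-20,10],
  [-20,-40,0],
  [-20,-40,0],
  [0,-40,0],
], yaw=[0,0,0,0,0,0,0,0])

```text
t: 9.2
ee_pos: [460.2, -165.6, 142.6]
orientation: [-3.141, -0.026, 0.003]
ft_force: [-0.2, 1.0, -0.0]
width: 65.7
grasp_force: 0.0
```

```bash
cat >> h.py <<'E'
def pile(g,z,n):
    for c in("top","scene"):
        im=viewer.get_image(c); r=fit([im],g,z-9,z,dark); c0=np.degrees(r[2]); print("pile",c,np.round(r[:2],1),round(c0,1),"cost",round(r[3]))
        if c=="top": save(im,n,(270,190,340,280),6)
E
python3 - <<'E'
from h import *
st(); pile((515.5,-30.5),44,"p1.png"); lifts([(460,-206),(615,222),(607,-241),(500,-382)])
E
```

```text
t 9.2 p [ 460.2 -165.6  142.6] yang -89.0 tilt [-0.002  0.001 -1.   ] f [-0.2  1.  -0. ] w 65.7 gf 0.0 q [-0.37  0.35  1.98 -0.    0.81  1.18]
pile top [522.1 -30.7] 0.9 cost 862
pile scene [579.9 -30.3] -107.2 cost 202
(460, -206) 15 [ 459.  -206.1] yaw deg 7.5 13
(460, -206) 16 [ 472.7 -333.4] yaw deg 90.5 251
(615, 222) 15 [616.1 222.6] yaw deg -16.2 24
(615, 222) 16 [615.3 221.8] yaw deg -17.5 14
(607, -241) 15 [ 608.6 -242.1] yaw deg -18.2 27
(607, -241) 16 [ 630.5 -255.7] yaw deg -44.7 310
(500, -382) 15 [ 504.7 -380.1] yaw deg 21.8 19
(500, -382) 16 [ 499.  -386.1] yaw deg 21.2 352
```

View pics/p1.png

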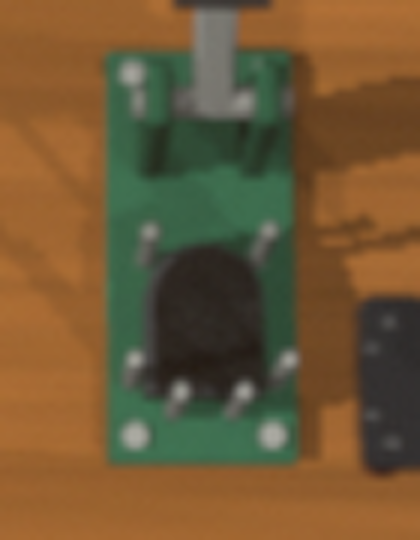

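The first lift sits well centred among the pins (crop 207,320). On to the lift at (460,-206).

Call:
play_rows([
  [-3,-18,0],
  [-2.9,-17.9,-10],
  [0,0,-35],
  [0,0,-35],
  [0,0,-30],
  [0,0,-20],
  [0,0,-4],
  [0,0,0],
], yaw=[3,2.8,0,0,0,0,0,0], gripper=0.15)

```text
t: 10.07
ee_pos: [457.1, -199.8, 6.9]
orientation: [-3.134, -0.185, 0.005]
ft_force: [-0.1, 0.3, 0.6]
width: 74.7
grasp_force: 0.0
```

Call:
play_rows([
  [0,0,0],
  [0,0,0],
], yaw=[0,0])

```text
t: 10.23
ee_pos: [459.0, -201.4, 9.3]
orientation: [3.135, 0.184, 0.003]
ft_force: [0.5, 0.2, -0.2]
width: 74.3
grasp_force: 0.0
```

Call:
play_rows([
  [0,0,0],
  [0,0,0],
], yaw=[0,0])

```text
t: 10.4
ee_pos: [458.6, -201.7, 9.1]
orientation: [3.135, 0.183, 0.003]
ft_force: [-0.4, -0.1, 0.6]
width: 74.8
grasp_force: 0.0
```

```bash
python3 -c "
from h import *
st()"
```

```text
t 10.4 p [ 458.6 -201.7    9.1] yang -83.3 tilt [ 0.002 -0.001 -1.   ] f [-0.4 -0.1  0.6] w 74.8 gf 0.0 q [-0.44  0.6   2.    0.    0.53  1.02]
```

Call:
play_rows([
  [-3.6,-5.2,0],
  [0,0,-3],
  [0,0,-3],
  [0,0,0],
  [0,0,0],
], yaw=[0,0,0,0,0])

```text
t: 10.82
ee_pos: [453.9, -206.7, 1.6]
orientation: [-3.136, -0.182, 0.001]
ft_force: [0.9, -0.4, -0.8]
width: 74.4
grasp_force: 0.0
```

Call:
play_rows([
  [0,0,0],
  [0,0,0],
  [0,0,0],
  [0,0,0],
  [0,0,0],
  [0,0,0],
], yaw=[0,0,0,0,0,0], gripper=1)

```text
t: 11.32
ee_pos: [454.2, -206.6, 1.9]
orientation: [-3.136, -0.183, -0.0]
ft_force: [0.2, -0.0, 0.4]
width: 49.6
grasp_force: 30.0
```

```bash
python3 -c "
from h import *
st()"
```

```text
t 11.3 p [ 454.2 -206.6    1.9] yang -83.3 tilt [ 0.  0. -1.] f [ 0.2 -0.   0.4] w 49.6 gf 30.0 q [-0.45  0.62  2.01  0.    0.52  1.  ]
```

Call:
play_rows([
  [0,0,10],
  [0,0,25],
  [0,0,35],
  [0,0,35],
  [0,0,35],
  [0,0,0],
  [0,0,0],
], yaw=[0,0,0,0,0,0,0])

```text
t: 11.9
ee_pos: [455.5, -207.3, 144.4]
orientation: [3.134, 0.183, 0.007]
ft_force: [-0.1, 0.3, 0.2]
width: 49.4
grasp_force: 30.0
```

Call:
play_rows([
  [9.3,29.4,0],
  [9.3,29.4,0],
  [9.3,29.4,0],
  [9.3,29.4,0],
  [9.3,29.4,0],
  [9.3,29.4,0],
  [0,0,0],
], yaw=[-1,-1,-1,-1,-1,-0.8,0])

```text
t: 12.48
ee_pos: [510.2, -26.4, 140.6]
orientation: [-3.14, -0.028, 0.003]
ft_force: [1.0, -0.1, -0.5]
width: 49.7
grasp_force: 30.0
```

Call:
play_rows([
  [0,0,0],
  [0,0,0],
  [0,0,0],
  [0,0,0],
  [0,0,0],
], yaw=[0,0,0,0,0])

```text
t: 12.9
ee_pos: [509.6, -31.3, 141.7]
orientation: [3.141, 0.021, -0.001]
ft_force: [0.1, 0.4, 0.2]
width: 49.9
grasp_force: 30.0
```

```bash
python3 -c "
from h import *
st()"
```

```text
t 12.9 p [509.6 -31.3 141.7] yang -89.2 tilt [-0. -0. -1.] f [0.1 0.4 0.2] w 49.9 gf 30.0 q [-0.08  0.37  1.94 -0.    0.83  1.47]
```

Call:
play_rows([
  [0,0.6,-25],
  [0,0,-30],
  [0,0,-25],
  [0,0,-8],
  [0,0,-3],
  [0,0,0],
  [0,0,0],
], yaw=[0,0,0,0,0,0,0])

```text
t: 13.48
ee_pos: [510.8, -30.0, 51.9]
orientation: [3.141, 0.023, 0.002]
ft_force: [0.4, 0.9, -0.4]
width: 50.0
grasp_force: 30.0
```

Call:
play_rows([
  [0,0,-1.2],
  [0,0,0],
], yaw=[0,0])

```text
t: 13.65
ee_pos: [510.8, -29.8, 50.8]
orientation: [3.141, 0.024, 0.003]
ft_force: [-0.6, -0.7, -0.7]
width: 49.5
grasp_force: 30.0
```

Call:
play_rows([
  [0,0,-1],
  [0,0,0],
], yaw=[0,0])

```text
t: 13.82
ee_pos: [510.3, -29.7, 49.2]
orientation: [3.141, 0.024, 0.001]
ft_force: [0.5, 0.5, -0.5]
width: 49.7
grasp_force: 30.0
```

Call:
play_rows([
  [0,0,-0.8],
  [0,0,0],
], yaw=[0,0])

```text
t: 13.98
ee_pos: [510.0, -29.7, 47.9]
orientation: [-3.142, -0.024, -0.0]
ft_force: [-0.4, 0.3, -0.6]
width: 49.9
grasp_force: 30.0
```

Call:
play_rows([
  [0,-0.8,-1],
  [0,0,0],
], yaw=[0,0])

```text
t: 14.15
ee_pos: [509.9, -30.5, 46.7]
orientation: [-3.141, -0.024, 0.0]
ft_force: [0.3, -0.0, -1.0]
width: 49.7
grasp_force: 30.0
```

Call:
play_rows([
  [0,0,-0.8],
  [0,0,0],
], yaw=[0,0])

```text
t: 14.32
ee_pos: [510.0, -30.5, 46.0]
orientation: [3.141, 0.024, -0.0]
ft_force: [0.1, -0.4, -0.2]
width: 49.7
grasp_force: 30.0
```

Call:
play_rows([
  [0,0,-0.8],
  [0,0,0],
], yaw=[0,0])

```text
t: 14.48
ee_pos: [510.0, -30.5, 46.0]
orientation: [3.141, 0.024, -0.0]
ft_force: [-3.2, 0.7, 9.2]
width: 49.6
grasp_force: 30.0
```

Call:
play_rows([
  [0,0,-0.8],
  [0,0,0],
], yaw=[0,0])

```text
t: 14.65
ee_pos: [510.0, -30.5, 45.9]
orientation: [3.141, 0.024, 0.0]
ft_force: [-5.6, 0.0, 19.7]
width: 49.6
grasp_force: 30.0
```

Call:
play_rows([
  [0,0,1.2],
  [0,0,0],
], yaw=[0,0])

```text
t: 14.82
ee_pos: [510.2, -30.5, 46.0]
orientation: [3.141, 0.024, 0.001]
ft_force: [0.1, -0.5, -1.2]
width: 49.5
grasp_force: 30.0
```

Call:
play_rows([
  [0,0,0],
  [0,0,0],
  [0,0,0],
  [0,0,0],
], yaw=[0,0,0,0], gripper=0.2)

```text
t: 15.15
ee_pos: [509.9, -30.5, 45.4]
orientation: [-3.141, -0.024, 0.001]
ft_force: [0.7, 0.4, 0.2]
width: 69.4
grasp_force: 0.0
```

Call:
play_rows([
  [0,0,10],
  [0,0,25],
  [0,0,30],
  [0,0,30],
  [0,20,0],
  [0,41,0],
  [0,41,0],
  [0,38,0],
], yaw=[0,0,0,0,0,0,0,0])

```text
t: 15.82
ee_pos: [510.0, 111.0, 141.8]
orientation: [-3.141, -0.022, -0.002]
ft_force: [0.6, 0.6, -0.8]
width: 70.2
grasp_force: 0.0
```

```bash
cat >> h.py <<'E'
def mblk(p): return np.clip((80-p.max(-1))/20,0,1)
def pile(g,z,n):
    for c in("top","scene"):
        im=viewer.get_image(c); r=fit([im],g,z-9,z,mblk); print("pile",c,np.round(r[:2],1),round(np.degrees(r[2]),1),"cost",round(r[3]))
        W=cloud(im); m=(np.hypot(W[...,0]-513,W[...,1]+30)<18)&(W[...,2]>25); print("ztop",np.nanmedian(W[m][:,2]),m.sum())
        if c=="top": save(im,n,(270,190,340,280),6)
E
python3 - <<'E'
from h import *
st(); pile((515.5,-30.5),53,"p2.png"); lifts([(615,222),(607,-241),(500,-382)])
E
```

```text
t 15.8 p [510.  111.  141.8] yang -89.2 tilt [ 0.001  0.    -1.   ] f [ 0.6  0.6 -0.8] w 70.2 gf 0.0 q [0.19 0.39 1.92 0.   0.84 1.75]
pile top [517.9 -30.6] 2.3 cost 278
ztop 56.28956908111991 135
pile scene [568.1 -31.8] -62.1 cost 76
ztop nan 0
(615, 222) 19 [618.1 222.3] yaw deg -16.2 23
(615, 222) 20 [522.6 206.7] yaw deg 81.0 12
(607, -241) 19 [ 608.2 -241.6] yaw deg -19.2 9
(607, -241) 20 [ 606.5 -242.6] yaw deg -18.3 4
(500, -382) 19 [ 503.4 -382. ] yaw deg 20.0 25
(500, -382) 20 [ 501.4 -382.7] yaw deg 20.6 15
  return np.nanmean(a, axis, out=out, keepdims=keepdims)
```

Call:
play_rows([
  [15,17,0],
  [20,22,0],
  [22,25,0],
  [20,23,-10],
  [15,17,-15],
  [9.7,10,-20],
  [0,0,-25],
  [0,0,-25],
], yaw=[-3,-3,-3,-3,-3,-2.8,0,0], gripper=0.15)

```text
t: 16.68
ee_pos: [613.0, 222.5, 45.2]
orientation: [-3.107, 0.464, -0.002]
ft_force: [0.1, 1.1, -0.2]
width: 74.6
grasp_force: 0.0
```

Call:
play_rows([
  [0,0,-18],
  [0,0,-12],
  [0,0,-6],
  [0,0,0],
  [0,0,0],
  [0,0,0],
], yaw=[0,0,0,0,0,0])

```text
t: 17.18
ee_pos: [612.7, 223.4, 11.0]
orientation: [-3.106, 0.463, -0.003]
ft_force: [0.3, -0.1, -1.0]
width: 75.0
grasp_force: 0.0
```

```bash
python3 -c "
from h import *
st()"
```

```text
t 17.2 p [612.7 223.4  11. ] yang -107.0 tilt [ 0.002  0.001 -1.   ] f [ 0.3 -0.1 -1. ] w 75.0 gf 0.0 q [ 0.33  0.74  1.66 -0.    0.75  2.2 ]
```

Call:
play_rows([
  [-1,0.2,-4],
  [0,0,-3],
  [0,0,-1],
  [0,0,0],
  [0,0,0],
], yaw=[0,0,0,0,0])

```text
t: 17.6
ee_pos: [610.6, 223.8, 1.7]
orientation: [3.107, -0.462, -0.0]
ft_force: [-0.4, 1.1, -0.2]
width: 74.7
grasp_force: 0.0
```

Call:
play_rows([
  [0,0,0],
  [0,0,0],
  [0,0,0],
  [0,0,0],
  [0,0,0],
  [0,0,0],
], yaw=[0,0,0,0,0,0], gripper=1)

```text
t: 18.1
ee_pos: [610.7, 223.7, 1.7]
orientation: [-3.107, 0.462, -0.0]
ft_force: [-0.1, 0.4, 0.8]
width: 49.7
grasp_force: 30.0
```

Call:
play_rows([
  [0,0,10],
  [0,0,25],
  [0,0,35],
  [0,0,35],
  [0,0,25],
  [0,0,10],
  [0,0,0],
], yaw=[0,0,0,0,0,0,0])

```text
t: 18.68
ee_pos: [612.4, 224.3, 145.1]
orientation: [-3.105, 0.462, -0.008]
ft_force: [0.5, 0.4, -0.5]
width: 49.8
grasp_force: 30.0
```

```bash
python3 -c "
from h import *
st()"
```

```text
t 18.7 p [612.4 224.3 145.1] yang -106.9 tilt [ 0.005  0.002 -1.   ] f [ 0.5  0.4 -0.5] w 49.8 gf 30.0 q [0.33 0.55 1.62 0.   0.96 2.2 ]
```

Call:
play_rows([
  [-6.1,-15.3,0],
  [-10.1,-25.4,0],
  [-13.2,-33.1,0],
  [-14.2,-35.6,0],
  [-14.2,-35.6,0],
  [-13.2,-33.1,0],
  [-11.1,-28,0],
  [-9.1,-22.9,0],
], yaw=[2.2,2.2,2.2,2.2,2.2,2.2,2.2,2.4])

```text
t: 19.35
ee_pos: [516.8, -7.1, 139.8]
orientation: [3.141, 0.026, -0.006]
ft_force: [-0.2, -0.6, -0.5]
width: 49.4
grasp_force: 30.0
```

Call:
play_rows([
  [-6,-15.3,0],
  [-4,-10,0],
  [0,0,0],
  [0,0,0],
  [0,0,0],
], yaw=[0,0,0,0,0])

```text
t: 19.77
ee_pos: [509.6, -29.9, 141.2]
orientation: [-3.141, -0.024, 0.001]
ft_force: [0.7, -0.9, -0.1]
width: 49.5
grasp_force: 30.0
```

```bash
python3 -c "
from h import *
st()"
```

```text
t 19.8 p [509.6 -29.9 141.2] yang -89.1 tilt [-0.  0. -1.] f [ 0.7 -0.9 -0.1] w 49.5 gf 30.0 q [-0.08  0.38  1.94  0.    0.83  1.47]
```

Call:
play_rows([
  [0,-0.7,-20],
  [0,0,-25],
  [0,0,-20],
  [0,0,-10],
  [0,0,-4],
  [0,0,-1.5],
  [0,0,0],
  [0,0,0],
], yaw=[0,0,0,0,0,0,0,0])

```text
t: 20.43
ee_pos: [510.3, -31.1, 62.0]
orientation: [3.141, 0.024, 0.002]
ft_force: [-0.1, -0.1, 0.2]
width: 49.9
grasp_force: 30.0
```

Call:
play_rows([
  [0,0,-1],
  [0,0,0],
], yaw=[0,0])

```text
t: 20.6
ee_pos: [510.0, -31.3, 60.9]
orientation: [3.141, 0.024, 0.002]
ft_force: [-0.5, 0.6, -1.6]
width: 49.5
grasp_force: 30.0
```

Call:
play_rows([
  [0,0,-0.8],
  [0,0,0],
], yaw=[0,0])

```text
t: 20.77
ee_pos: [509.6, -31.3, 59.6]
orientation: [3.141, 0.024, 0.001]
ft_force: [-0.3, -0.5, -0.5]
width: 50.1
grasp_force: 30.0
```

Call:
play_rows([
  [0,0,-0.8],
  [0,0,0],
], yaw=[0,0])

```text
t: 20.93
ee_pos: [509.4, -31.3, 58.6]
orientation: [-3.141, -0.024, 0.0]
ft_force: [0.4, 0.0, -1.6]
width: 49.6
grasp_force: 30.0
```

Call:
play_rows([
  [0,0,-0.8],
  [0,0,0],
], yaw=[0,0])

```text
t: 21.1
ee_pos: [509.5, -31.3, 57.8]
orientation: [-3.141, -0.024, -0.0]
ft_force: [-0.2, -0.1, 0.5]
width: 49.9
grasp_force: 30.0
```

Call:
play_rows([
  [0,0.6,-0.8],
  [0,0,0],
], yaw=[0,0])

```text
t: 21.27
ee_pos: [509.6, -31.3, 57.8]
orientation: [3.141, 0.024, 0.0]
ft_force: [-3.9, -4.3, 10.3]
width: 49.7
grasp_force: 30.0
```

Call:
play_rows([
  [0,0,-0.8],
  [0,0,0],
], yaw=[0,0])

```text
t: 21.43
ee_pos: [509.6, -31.3, 57.7]
orientation: [3.141, 0.024, 0.0]
ft_force: [-6.7, -4.0, 21.3]
width: 49.8
grasp_force: 30.0
```

Call:
play_rows([
  [0,0,-0.8],
  [0,0,0],
], yaw=[0,0])

```text
t: 21.6
ee_pos: [509.6, -31.3, 57.7]
orientation: [3.141, 0.024, 0.001]
ft_force: [-9.7, -3.5, 31.1]
width: 49.6
grasp_force: 30.0
```

Call:
play_rows([
  [0,0,-0.8],
  [0,0,0],
], yaw=[0,0])

```text
t: 21.77
ee_pos: [509.8, -31.3, 57.2]
orientation: [3.141, 0.025, 0.001]
ft_force: [-8.9, -2.6, 34.2]
width: 49.5
grasp_force: 30.0
```

Call:
play_rows([
  [0,0,1.2],
  [0,0,1.2],
  [0,0,0],
], yaw=[0,0,0])

```text
t: 22.02
ee_pos: [509.7, -30.7, 57.3]
orientation: [3.141, 0.024, 0.001]
ft_force: [-2.6, 0.0, 8.8]
width: 50.1
grasp_force: 30.0
```

Call:
play_rows([
  [0,0,0],
  [0,0,0],
  [0,0,0],
  [0,0,0],
], yaw=[0,0,0,0], gripper=0.2)

```text
t: 22.35
ee_pos: [509.2, -30.6, 56.6]
orientation: [-3.141, -0.024, 0.001]
ft_force: [0.0, -0.7, 0.8]
width: 69.4
grasp_force: 0.0
```

Call:
play_rows([
  [0,0,10],
  [0,0,25],
  [0,0,30],
  [0,0,20],
  [0,20,0],
  [0,41,0],
  [0,41,0],
  [0,38,0],
], yaw=[0,0,0,0,0,0,0,0])

```text
t: 23.02
ee_pos: [509.5, 110.8, 143.0]
orientation: [-3.141, -0.022, -0.002]
ft_force: [-0.6, 0.5, -0.4]
width: 70.4
grasp_force: 0.0
```

```bash
python3 - <<'E' 2>/dev/null
from h import *
st(); pile((515.5,-30.5),65,"p3.png"); lifts([(607,-241),(500,-382)])
E
```

```text
t 23.0 p [509.5 110.8 143. ] yang -89.2 tilt [ 0.001  0.    -1.   ] f [-0.6  0.5 -0.4] w 70.4 gf 0.0 q [0.19 0.39 1.92 0.   0.84 1.75]
pile top [515.  -30.8] 0.9 cost 293
ztop 64.98872691819247 137
pile scene [515.6 -29.6] -2.5 cost 344
ztop nan 0
(607, -241) 23 [ 608. -242.] yaw deg -20.2 9
(607, -241) 24 [ 606.4 -242.8] yaw deg -19.0 4
(500, -382) 23 [ 503.6 -381.7] yaw deg 20.5 25
(500, -382) 24 [ 501.3 -382.7] yaw deg 20.7 16
```

View pics/p3.png

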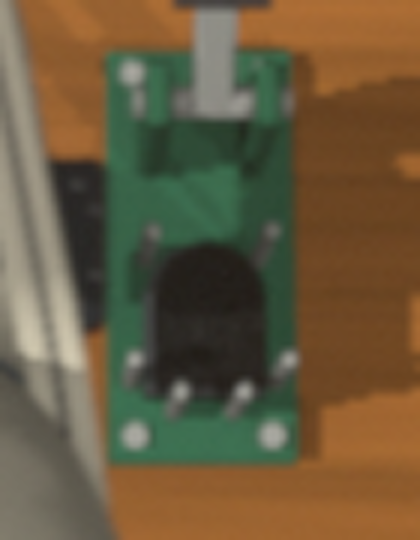

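The pile fit is centred at (515,-31) and turned 0.9°, and the picture shows it between the pins (crop 208,320). Next is the lift at (607,-242).

Call:
play_rows([
  [0,-20,0],
  [0,-35,0],
  [0,-40,0],
  [0,-40,0],
  [8,-40,0],
  [15,-38,0],
  [18,-36,0],
  [18,-32,0],
], yaw=[0,0,0,0,-3,-3,-3,-3], gripper=0.15)

```text
t: 23.88
ee_pos: [567.7, -176.0, 142.4]
orientation: [3.126, -0.314, -0.0]
ft_force: [0.8, 0.2, 0.4]
width: 74.6
grasp_force: 0.0
```

Call:
play_rows([
  [17,-33,-5],
  [11,-23,-15],
  [6.2,-13,-25],
  [0,0,-30],
  [0,0,-25],
  [0,0,-16],
  [0,0,-10],
  [0,0,-4],
], yaw=[-3,-3,-2.2,0,0,0,0,0])

```text
t: 24.55
ee_pos: [600.9, -241.6, 10.3]
orientation: [-3.096, 0.53, 0.004]
ft_force: [-0.2, -0.4, 0.8]
width: 74.6
grasp_force: 0.0
```

Call:
play_rows([
  [0,0,0],
  [0,0,0],
  [0,0,0],
], yaw=[0,0,0])

```text
t: 24.8
ee_pos: [603.5, -241.3, 13.4]
orientation: [3.096, -0.528, 0.003]
ft_force: [-0.6, -1.0, 0.4]
width: 74.3
grasp_force: 0.0
```

```bash
python3 -c "
from h import *
st()"
```

```text
t 24.8 p [ 603.5 -241.3   13.4] yang -109.3 tilt [ 0.002 -0.001 -1.   ] f [-0.6 -1.   0.4] w 74.3 gf 0.0 q [-0.4   0.73  1.66 -0.    0.75  1.51]
```

Call:
play_rows([
  [-0.5,0.6,-5],
  [0,0,-3],
  [0,0,-1.5],
  [0,0,0],
  [0,0,0],
], yaw=[0,0,0,0,0])

```text
t: 25.22
ee_pos: [602.1, -240.0, 2.4]
orientation: [-3.097, 0.527, 0.0]
ft_force: [-0.2, 0.7, 0.0]
width: 74.5
grasp_force: 0.0
```

Call:
play_rows([
  [0,0,0],
  [0,0,0],
  [0,0,0],
  [0,0,0],
  [0,0,0],
  [0,0,0],
], yaw=[0,0,0,0,0,0], gripper=1)

```text
t: 25.72
ee_pos: [602.2, -240.1, 2.5]
orientation: [3.097, -0.527, 0.0]
ft_force: [0.8, 0.1, 0.9]
width: 49.7
grasp_force: 29.7
```

Call:
play_rows([
  [0,0,10],
  [0,0,25],
  [0,0,35],
  [0,0,35],
  [0,0,25],
  [0,0,10],
  [0,0,0],
], yaw=[0,0,0,0,0,0,0])

```text
t: 26.3
ee_pos: [603.8, -240.8, 145.9]
orientation: [3.096, -0.527, 0.009]
ft_force: [0.2, -0.6, -0.1]
width: 49.5
grasp_force: 29.7
```

```bash
python3 -c "
from h import *
st()"
```

```text
t 26.3 p [ 603.8 -240.8  145.9] yang -109.3 tilt [ 0.005 -0.002 -1.   ] f [ 0.2 -0.6 -0.1] w 49.5 gf 29.7 q [-0.4   0.55  1.63  0.    0.96  1.51]
```

Call:
play_rows([
  [-6.5,14.7,0],
  [-11,25.1,0],
  [-13.8,31.4,0],
  [-14.7,33.5,0],
  [-13.8,31.4,0],
  [-12,27.2,0],
  [-9.2,21,0],
  [-6.5,14.7,0],
], yaw=[2.5,2.5,2.5,2.5,2.5,2.5,2.5,2.7])

```text
t: 26.97
ee_pos: [511.9, -39.1, 140.5]
orientation: [-3.141, -0.029, 0.007]
ft_force: [-0.3, 0.7, -0.5]
width: 49.4
grasp_force: 29.7
```

Call:
play_rows([
  [-4.7,10.5,0],
  [0,0,0],
  [0,0,-18],
  [0,0,-22],
  [0,0,-16],
  [0,0,-8],
  [0,0,-4],
  [0,0,0],
], yaw=[0,0,0,0,0,0,0,0])

```text
t: 27.63
ee_pos: [509.7, -31.1, 73.5]
orientation: [-3.141, -0.022, 0.003]
ft_force: [-0.2, 1.1, -0.4]
width: 49.7
grasp_force: 29.7
```

Call:
play_rows([
  [0,0,0],
  [0,0,0],
  [0,0,0],
], yaw=[0,0,0])

```text
t: 27.88
ee_pos: [510.6, -30.7, 75.3]
orientation: [3.141, 0.024, 0.002]
ft_force: [0.9, -0.3, -0.9]
width: 49.7
grasp_force: 29.7
```

```bash
python3 -c "
from h import *
st()"
```

```text
t 27.9 p [510.6 -30.7  75.3] yang -89.1 tilt [ 0.002 -0.    -1.   ] f [ 0.9 -0.3 -0.9] w 49.7 gf 29.7 q [-0.08  0.49  1.97  0.    0.68  1.47]
```

Expected contact is at a TCP height of about 67.5.

Call:
play_rows([
  [-0.4,0,-2],
  [0,0,-2],
  [0,0,0],
  [0,0,0],
], yaw=[0,0,0,0])

```text
t: 28.22
ee_pos: [509.5, -30.5, 70.5]
orientation: [3.141, 0.024, -0.0]
ft_force: [0.4, 0.1, -0.8]
width: 49.8
grasp_force: 29.7
```

Call:
play_rows([
  [0,0,-0.8],
  [0,0,0],
], yaw=[0,0])

```text
t: 28.38
ee_pos: [509.5, -30.6, 69.6]
orientation: [-3.141, -0.024, 0.0]
ft_force: [-0.2, -1.2, -0.3]
width: 49.6
grasp_force: 29.7
```

Call:
play_rows([
  [0,0,-0.8],
  [0,0,0],
], yaw=[0,0])

```text
t: 28.55
ee_pos: [509.5, -30.6, 68.8]
orientation: [-3.141, -0.024, 0.0]
ft_force: [0.2, -1.0, -0.5]
width: 49.4
grasp_force: 29.7
```

Call:
play_rows([
  [0,0,-0.7],
  [0,0,0],
], yaw=[0,0])

```text
t: 28.72
ee_pos: [509.5, -30.6, 68.1]
orientation: [-3.141, -0.024, 0.0]
ft_force: [0.5, 0.2, -0.6]
width: 49.2
grasp_force: 29.7
```

Call:
play_rows([
  [0.4,0,-0.7],
  [0,0,0],
], yaw=[0,0])

```text
t: 28.88
ee_pos: [509.9, -30.6, 67.6]
orientation: [-3.141, -0.024, 0.001]
ft_force: [-1.1, -0.9, 2.5]
width: 49.5
grasp_force: 29.7
```

Call:
play_rows([
  [0,0,-0.7],
  [0,0,0],
], yaw=[0,0])

```text
t: 29.05
ee_pos: [509.9, -30.6, 67.5]
orientation: [-3.141, -0.024, 0.0]
ft_force: [-3.2, -0.2, 11.6]
width: 49.6
grasp_force: 29.7
```

Call:
play_rows([
  [0,0,-0.7],
  [0,0,0],
], yaw=[0,0])

```text
t: 29.22
ee_pos: [509.9, -30.6, 67.5]
orientation: [3.141, 0.024, -0.0]
ft_force: [-6.9, 0.8, 20.0]
width: 49.7
grasp_force: 29.8
```

Call:
play_rows([
  [0,0,1.3],
  [0,0,0],
], yaw=[0,0])

```text
t: 29.38
ee_pos: [510.3, -30.6, 67.7]
orientation: [3.141, 0.024, 0.001]
ft_force: [-0.2, 0.9, -1.6]
width: 49.4
grasp_force: 29.7
```

Call:
play_rows([
  [0,0,0],
  [0,0,0],
  [0,0,0],
  [0,0,0],
], yaw=[0,0,0,0], gripper=0.2)

```text
t: 29.72
ee_pos: [509.9, -30.6, 67.1]
orientation: [-3.141, -0.024, 0.001]
ft_force: [0.3, 0.4, 0.8]
width: 69.6
grasp_force: 0.0
```

Call:
play_rows([
  [0,0,10],
  [0,0,25],
  [0,0,25],
  [0,0,15],
  [0,20,0],
  [0,41,0],
  [0,41,0],
  [0,38,0],
], yaw=[0,0,0,0,0,0,0,0])

```text
t: 30.38
ee_pos: [510.0, 110.9, 143.4]
orientation: [-3.141, -0.022, -0.002]
ft_force: [1.0, 0.9, -0.9]
width: 70.1
grasp_force: 0.0
```

```bash
python3 - <<'E' 2>/dev/null
from h import *
st(); pile((515.5,-30.5),73,"p4.png"); lifts([(500,-382)])
E
```

```text
t 30.4 p [510.  110.9 143.4] yang -89.2 tilt [ 0.001  0.    -1.   ] f [ 1.   0.9 -0.9] w 70.1 gf 0.0 q [0.19 0.39 1.92 0.   0.84 1.75]
pile top [515.9 -30.4] 0.6 cost 300
ztop 73.64202756155214 138
pile scene [505.3 -28.8] -0.7 cost 329
ztop 74.2795392807036 4
(500, -382) 27 [ 503.6 -381.7] yaw deg 20.5 25
(500, -382) 28 [ 501.2 -382.7] yaw deg 20.6 15
```

Call:
play_rows([
  [-0.9,-20,0],
  [-0.9,-35,0],
  [-0.9,-41,0],
  [-0.9,-41,0],
  [-0.9,-41,0],
  [-0.9,-41,0],
  [-0.9,-41,0],
  [-0.9,-41,0],
], yaw=[1.4,1.4,1.4,1.4,1.4,1.4,1.4,1.4], gripper=0.15)

```text
t: 31.25
ee_pos: [501.3, -195.1, 142.7]
orientation: [3.124, 0.329, -0.0]
ft_force: [1.6, -0.0, 0.5]
width: 74.5
grasp_force: 0.0
```

Call:
play_rows([
  [-0.9,-41,0],
  [-0.9,-41,0],
  [-0.9,-38,0],
  [-0.9,-30,0],
  [-0.9,-24,0],
  [-0.9,-18.5,-10],
  [0,0,-25],
  [0,0,-30],
], yaw=[1.4,1.4,1.4,1.4,1.4,1.4,0,0])

```text
t: 31.92
ee_pos: [496.9, -388.2, 78.7]
orientation: [3.089, 0.551, 0.004]
ft_force: [0.7, 0.2, -1.1]
width: 75.2
grasp_force: 0.0
```

Call:
play_rows([
  [0,0,-28],
  [0,0,-20],
  [0,0,-12],
  [0,0,-6],
  [0,0,0],
  [0,0,0],
  [0,0,0],
], yaw=[0,0,0,0,0,0,0])

```text
t: 32.5
ee_pos: [498.0, -384.9, 12.8]
orientation: [3.09, 0.558, 0.002]
ft_force: [-0.2, 0.0, 0.7]
width: 74.6
grasp_force: 0.0
```

```bash
python3 -c "
from h import *
st()"
```

```text
t 32.5 p [ 498.  -384.9   12.8] yang -69.5 tilt [ 0.002 -0.001 -1.   ] f [-0.2  0.   0.7] w 74.6 gf 0.0 q [-0.68  0.71  1.71 -0.    0.72  0.54]
```

Call:
play_rows([
  [0,0.6,-5],
  [0,0,-3],
  [0,0,-1.2],
  [0,0,0],
  [0,0,0],
], yaw=[0,0,0,0,0])

```text
t: 32.92
ee_pos: [497.4, -383.4, 2.2]
orientation: [-3.091, -0.559, 0.0]
ft_force: [-0.1, -0.2, 0.2]
width: 74.8
grasp_force: 0.0
```

Call:
play_rows([
  [0,0,0],
  [0,0,0],
  [0,0,0],
  [0,0,0],
  [0,0,0],
  [0,0,0],
], yaw=[0,0,0,0,0,0], gripper=1)

```text
t: 33.42
ee_pos: [497.4, -383.5, 2.2]
orientation: [3.092, 0.558, 0.0]
ft_force: [0.2, 0.9, -0.2]
width: 49.8
grasp_force: 30.0
```

Call:
play_rows([
  [0,0,10],
  [0,0,25],
  [0,0,35],
  [0,0,35],
  [0,0,25],
  [0,0,10],
  [0,0,0],
], yaw=[0,0,0,0,0,0,0])

```text
t: 34.0
ee_pos: [498.8, -384.6, 145.4]
orientation: [3.087, 0.557, 0.006]
ft_force: [-0.1, -1.0, -0.7]
width: 49.7
grasp_force: 30.0
```

```bash
python3 -c "
from h import *
st()"
```

```text
t 34.0 p [ 498.8 -384.6  145.4] yang -69.5 tilt [ 0.004 -0.003 -1.   ] f [-0.1 -1.  -0.7] w 49.7 gf 30.0 q [-0.68  0.52  1.67  0.    0.94  0.54]
```

Call:
play_rows([
  [1,15,0],
  [1,25,0],
  [1,33,0],
  [1,38,0],
  [1,38,0],
  [1,38,0],
  [1,38,0],
  [1,35,0],
], yaw=[-1.5,-1.5,-1.5,-1.5,-1.5,-1.5,-1.5,-1.5])

```text
t: 34.67
ee_pos: [503.6, -121.2, 140.3]
orientation: [-3.132, -0.23, 0.005]
ft_force: [1.0, -0.3, -0.4]
width: 49.7
grasp_force: 30.0
```

Call:
play_rows([
  [1,30,0],
  [1,25,0],
  [1.2,18,0],
  [1.2,12,0],
  [1,7.9,0],
  [0,0,0],
  [0,0,-18],
  [0,0,-20],
], yaw=[-1.5,-1.5,-1.5,-1.5,-1.6,0,0,0])

```text
t: 35.33
ee_pos: [511.0, -30.8, 103.6]
orientation: [3.141, 0.026, 0.002]
ft_force: [0.3, -0.7, -0.3]
width: 49.6
grasp_force: 30.0
```

Call:
play_rows([
  [0,0,-12],
  [0,0,-7],
  [0,0,-3],
  [0,0,0],
  [0,0,0],
  [0,0,0],
], yaw=[0,0,0,0,0,0])

```text
t: 35.83
ee_pos: [511.2, -30.8, 82.7]
orientation: [3.141, 0.024, 0.002]
ft_force: [-0.4, -0.4, -0.7]
width: 49.5
grasp_force: 30.0
```

```bash
python3 -c "
from h import *
st()"
```

```text
t 35.8 p [511.2 -30.8  82.7] yang -89.1 tilt [ 0.001 -0.    -1.   ] f [-0.4 -0.4 -0.7] w 49.5 gf 30.0 q [-0.08  0.48  1.96 -0.    0.7   1.47]
```

Call:
play_rows([
  [-0.1,0.1,-2],
  [0,0,-1.5],
  [0,0,0],
  [0,0,0],
], yaw=[0,0,0,0])

```text
t: 36.17
ee_pos: [510.7, -30.5, 78.8]
orientation: [3.141, 0.024, 0.0]
ft_force: [1.0, 0.0, 0.2]
width: 49.4
grasp_force: 30.0
```

Call:
play_rows([
  [0,0,-0.8],
  [0,0,0],
], yaw=[0,0])

```text
t: 36.33
ee_pos: [510.7, -30.5, 77.9]
orientation: [3.141, 0.024, 0.0]
ft_force: [-1.1, -0.8, -0.5]
width: 49.3
grasp_force: 30.0
```

Call:
play_rows([
  [0,0,-0.8],
  [0,0,0],
], yaw=[0,0])

```text
t: 36.5
ee_pos: [510.6, -30.5, 77.0]
orientation: [-3.141, -0.024, 0.0]
ft_force: [0.1, -0.2, -0.0]
width: 49.5
grasp_force: 30.0
```

Call:
play_rows([
  [0,0,-0.7],
  [0,0,0],
], yaw=[0,0])

```text
t: 36.67
ee_pos: [510.6, -30.5, 76.2]
orientation: [-3.141, -0.024, 0.0]
ft_force: [0.1, 0.1, -0.7]
width: 49.8
grasp_force: 30.0
```

Call:
play_rows([
  [0,0,-0.7],
  [0,0,0],
], yaw=[0,0])

```text
t: 36.83
ee_pos: [510.6, -30.5, 75.6]
orientation: [-3.141, -0.024, 0.0]
ft_force: [0.2, -0.1, -0.2]
width: 49.4
grasp_force: 30.0
```

Call:
play_rows([
  [0.1,0,-0.7],
  [0,0,0],
], yaw=[0,0])

```text
t: 37.0
ee_pos: [510.7, -30.5, 75.3]
orientation: [-3.141, -0.024, 0.0]
ft_force: [-1.4, 0.1, 4.8]
width: 49.7
grasp_force: 30.0
```

Call:
play_rows([
  [0,0,-0.5],
  [0,0,0],
], yaw=[0,0])

```text
t: 37.17
ee_pos: [510.8, -30.5, 75.2]
orientation: [-3.141, -0.024, -0.0]
ft_force: [-3.4, 0.0, 10.3]
width: 49.7
grasp_force: 30.0
```

Call:
play_rows([
  [0,0,0.6],
  [0,0,0],
], yaw=[0,0])

```text
t: 37.33
ee_pos: [510.9, -30.5, 75.3]
orientation: [3.141, 0.024, 0.001]
ft_force: [-0.4, 0.8, 3.0]
width: 49.6
grasp_force: 30.0
```

Call:
play_rows([
  [0,0,0],
  [0,0,0],
  [0,0,0],
  [0,0,0],
], yaw=[0,0,0,0], gripper=0.2)

```text
t: 37.67
ee_pos: [510.7, -30.5, 74.9]
orientation: [-3.141, -0.024, 0.0]
ft_force: [0.5, 0.9, 0.6]
width: 69.7
grasp_force: 0.0
```

Call:
play_rows([
  [0,0,10],
  [0,0,25],
  [0,0,25],
  [0,0,10],
  [0,-20,0],
  [0,-41,0],
  [0,-41,0],
  [0,-38,0],
], yaw=[0,0,0,0,0,0,0,0])

```text
t: 38.33
ee_pos: [510.7, -172.0, 145.5]
orientation: [3.141, 0.026, 0.001]
ft_force: [-0.2, -0.2, -0.4]
width: 70.0
grasp_force: 0.0
```

```bash
cat >> h.py <<'E'
def beech(p): return np.clip((p[...,1]-155)/10,0,1)
def block():
    im=viewer.get_image("top"); r=fit([im],(518,350),26,26,beech); print("block",np.round(r[:2],1),round(np.degrees(r[2]),1),"cost",round(r[3])); return im,r
E
python3 - <<'E' 2>/dev/null
from h import *
st(); pile((515.5,-30.5),82,"p5.png"); im,r=block()
# pad: edges in top image, cork vs wood: saturation
W=cloud(im); m=(W[...,2]>2.5)&(W[...,2]<40)&(abs(W[...,0]-520)<80)&(abs(W[...,1]-350)<80); q=W[m]; print("pad",np.round(np.percentile(q[:,:2],[2,98],axis=0),1),cv2.minAreaRect(q[:,:2].astype(np.float32)))
o=im.copy(); o["pixels"]=cv2.resize(im["pixels"],None,fx=4,fy=4,interpolation=cv2.INTER_CUBIC)
for z,x in((26,r),):
    cv2.polylines(o["pixels"],[np.round((proj(im,dworld(x[0],x[1],x[2],z))+.5)*4).astype(np.int32)],True,(255,0,0))
cv2.polylines(o["pixels"],[np.round((proj(im,dworld(515.5,-30.5,.015,82))+.5)*4).astype(np.int32)],True,(255,0,0))
a_=o["pixels"][760:1120,520:760]; b_=o["pixels"][760:1120,1080:1360]
cv2.imwrite("pics/chk.png",np.hstack([a_,b_])[:,:,::-1])
E
```

```text
t 38.3 p [ 510.7 -172.   145.5] yang -89.1 tilt [ 0.001 -0.    -1.   ] f [-0.2 -0.2 -0.4] w 70.0 gf 0.0 q [-0.35  0.4   1.88 -0.    0.86  1.21]
pile top [514.3 -30.5] -0.2 cost 101
ztop 80.59598436397675 138
pile scene [485. -34.] 1.0 cost 280
ztop 79.23560776697082 15
block [520.2 344.5] 3.0 cost 265
pad [[450.2 279.5]
 [594.6 420.8]] ((519.6941528320312, 350.3136291503906), (158.8306884765625, 159.3697052001953), 0.059959668666124344)
```

View pics/chk.png

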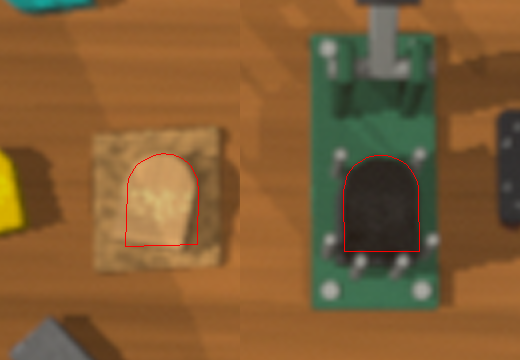

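The pile matches the outline I projected for it (right half). The block's fit (left half) is off: its yaw is really about -11°. I'll refit from the first, shadow-free picture.

```bash
python3 - <<'E' 2>/dev/null
from h import *
im=dict(viewer.get_image("top")); im["pixels"]=cv2.imread("pics/top0.png")[:,:,::-1].copy()
def mk(p):
    g=p[...,1]; m=np.clip((g-155)/8,0,1); return cv2.morphologyEx(m.astype(np.float32),cv2.MORPH_OPEN,np.ones((3,3)))
r=fit([im],(520,348),26,26,mk); print(np.round(r,2),np.degrees(r[2]))
p=im["pixels"][220:262,148:192].astype(int); d=(p[...,0]-p[...,2]) # cork vs wood
pf=im["pixels"].astype(float); 
for z,g in((6,(520,350)),):
    for nm,i,j in(("row239",239,None),("col160",None,160),("col182",None,182)):
        print(nm,(im["pixels"][i,145:195,2] if i else im["pixels"][215:265,j,2]).tolist())
o=cv2.resize(im["pixels"],None,fx=5,fy=5,interpolation=cv2.INTER_CUBIC)
cv2.polylines(o,[np.round((proj(im,dworld(r[0],r[1],r[2],26))+.5)*5).astype(np.int32)],True,(255,0,0))
q=np.c_[np.array([[-50,-45],[50,-45],[50,45],[-50,45]])+[520,350],np.full(4,6)]
cv2.polylines(o,[np.round((proj(im,q)+.5)*5).astype(np.int32)],True,(0,0,255))
cv2.imwrite("pics/blk2.png",o[1070:1330,720:980,::-1])
E
```

```text
[ 5.1986e+02  3.4859e+02 -1.2000e-01  1.1762e+02] -6.995801945942751
row239 [52, 53, 53, 53, 53, 53, 52, 51, 64, 80, 79, 73, 69, 71, 78, 91, 106, 116, 121, 116, 110, 117, 121, 118, 114, 116, 119, 116, 111, 106, 104, 111, 102, 69, 51, 53, 55, 55, 55, 51, 40, 37, 37, 38, 36, 45, 52, 54, 52, 52]
col160 [52, 48, 50, 48, 51, 51, 50, 51, 60, 72, 73, 70, 66, 73, 75, 71, 70, 72, 74, 74, 81, 90, 96, 97, 91, 96, 99, 99, 96, 98, 101, 102, 103, 105, 98, 81, 82, 79, 70, 70, 75, 79, 70, 51, 51, 53, 54, 54, 50, 49]
col182 [50, 47, 48, 49, 50, 48, 57, 70, 75, 75, 72, 73, 76, 73, 61, 63, 61, 55, 53, 58, 58, 59, 59, 59, 55, 51, 51, 53, 54, 54, 53, 54, 56, 57, 56, 53, 55, 67, 78, 80, 79, 64, 54, 54, 54, 55, 56, 54, 52, 50]
```

View pics/blk2.png

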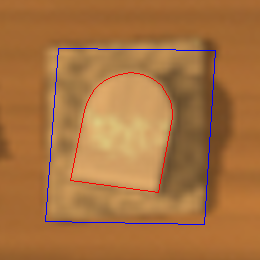

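Call:
play_rows([
  [0.2,20,0],
  [0.3,35,0],
  [0.3,41,0],
  [0.3,41,0],
  [0.3,41,0],
  [0.3,41,0],
  [0.3,41,0],
  [0.3,41,0],
], yaw=[-0.6,-0.6,-0.6,-0.6,-0.6,-0.6,-0.6,-0.6], gripper=0.13)

```text
t: 39.2
ee_pos: [511.6, 133.9, 145.1]
orientation: [-3.14, 0.105, 0.001]
ft_force: [0.7, -0.2, 0.6]
width: 76.5
grasp_force: 0.0
```

Call:
play_rows([
  [0.3,41,0],
  [0.3,41,0],
  [0.3,38,0],
  [0.3,32,0],
  [0.3,26,0],
  [0.3,20,0],
  [0.2,13,-10],
  [0.2,7.8,-20],
], yaw=[-0.6,-0.6,-0.6,-0.6,-0.6,-0.6,-0.6,-0.4])

```text
t: 39.87
ee_pos: [515.0, 353.6, 116.9]
orientation: [-3.13, 0.228, -0.005]
ft_force: [-0.1, 0.7, 0.4]
width: 76.2
grasp_force: 0.0
```

Call:
play_rows([
  [0,0,-25],
  [0,0,-25],
  [0,0,-20],
  [0,0,-12],
  [0,0,-6],
  [0,0,0],
  [0,0,0],
  [0,0,0],
], yaw=[0,0,0,0,0,0,0,0])

```text
t: 40.53
ee_pos: [515.9, 350.0, 28.3]
orientation: [-3.132, 0.233, -0.002]
ft_force: [-0.4, 0.4, -0.7]
width: 76.5
grasp_force: 0.0
```

```bash
python3 -c "
from h import *
st()"
```

```text
t 40.5 p [515.9 350.   28.3] yang -98.5 tilt [ 0.002  0.001 -1.   ] f [-0.4  0.4 -0.7] w 76.5 gf 0.0 q [0.58 0.68 1.72 0.   0.73 2.3 ]
```

Call:
play_rows([
  [-0.5,-0.5,-7],
  [0,0,-6],
  [0,0,-3.5],
  [0,0,-1.5],
  [0,0,0],
  [0,0,0],
], yaw=[0,0,0,0,0,0])

```text
t: 41.03
ee_pos: [514.8, 348.7, 8.9]
orientation: [3.133, -0.234, -0.0]
ft_force: [-0.5, -0.1, 0.3]
width: 76.0
grasp_force: 0.0
```

Call:
play_rows([
  [0,0,0],
  [0,0,0],
  [0,0,0],
  [0,0,0],
  [0,0,0],
  [0,0,0],
], yaw=[0,0,0,0,0,0], gripper=1)

```text
t: 41.53
ee_pos: [514.8, 348.9, 9.2]
orientation: [-3.133, 0.234, -0.0]
ft_force: [-0.5, 0.1, 1.3]
width: 49.8
grasp_force: 30.0
```

Call:
play_rows([
  [0,0,10],
  [0,0,25],
  [0,0,35],
  [0,0,35],
  [0,0,25],
  [0,0,5],
  [0,0,0],
], yaw=[0,0,0,0,0,0,0])

```text
t: 42.12
ee_pos: [515.9, 349.6, 146.8]
orientation: [-3.13, 0.233, -0.006]
ft_force: [-0.8, 0.0, -1.4]
width: 50.0
grasp_force: 30.0
```

```bash
python3 -c "
from h import *
st()"
```

```text
t 42.1 p [515.9 349.6 146.8] yang -98.5 tilt [ 0.004  0.003 -1.   ] f [-0.8  0.  -1.4] w 50.0 gf 30.0 q [ 0.58  0.51  1.69 -0.    0.94  2.3 ]
```

Call:
play_rows([
  [-0.3,-15,0],
  [-0.3,-25,0],
  [-0.3,-33,0],
  [-0.3,-38,0],
  [-0.3,-38,0],
  [-0.3,-38,0],
  [-0.3,-38,0],
  [-0.3,-36,0],
], yaw=[0.67,0.67,0.67,0.67,0.67,0.67,0.67,0.67])

```text
t: 42.78
ee_pos: [510.6, 85.8, 142.4]
orientation: [3.14, -0.086, -0.005]
ft_force: [0.6, 0.1, -0.9]
width: 49.8
grasp_force: 30.0
```

Call:
play_rows([
  [-0.3,-33,0],
  [-0.3,-28,0],
  [-0.4,-22,0],
  [-0.3,-16,0],
  [-0.3,-12,0],
  [-0.3,-7.5,0],
  [0,0,0],
  [0,0,-15],
], yaw=[0.67,0.67,0.67,0.67,0.67,0.67,0,0])

```text
t: 43.45
ee_pos: [511.2, -31.0, 129.6]
orientation: [3.141, 0.021, 0.003]
ft_force: [0.3, -0.8, 0.0]
width: 49.5
grasp_force: 30.0
```

Call:
play_rows([
  [0,0,-18],
  [0,0,-12],
  [0,0,-6],
  [0,0,-3],
  [0,0,0],
  [0,0,0],
  [0,0,0],
], yaw=[0,0,0,0,0,0,0])

```text
t: 44.03
ee_pos: [510.9, -30.6, 90.6]
orientation: [3.141, 0.024, 0.001]
ft_force: [0.1, 0.2, -1.2]
width: 49.9
grasp_force: 30.0
```

```bash
python3 -c "
from h import *
st()"
```

```text
t 44.0 p [510.9 -30.6  90.6] yang -89.1 tilt [ 0.001 -0.    -1.   ] f [ 0.1  0.2 -1.2] w 49.9 gf 30.0 q [-0.08  0.46  1.96  0.    0.72  1.47]
```

Call:
play_rows([
  [0,0,-2],
  [0,0,-1.5],
  [0,0,0],
  [0,0,0],
], yaw=[0,0,0,0])

```text
t: 44.37
ee_pos: [510.5, -30.7, 86.7]
orientation: [-3.141, -0.023, -0.0]
ft_force: [0.7, 0.0, 0.3]
width: 49.4
grasp_force: 30.0
```

Call:
play_rows([
  [0,0,-0.8],
  [0,0,0],
], yaw=[0,0])

```text
t: 44.53
ee_pos: [510.5, -30.7, 85.8]
orientation: [-3.142, -0.023, -0.0]
ft_force: [0.5, 0.4, -0.8]
width: 49.9
grasp_force: 30.0
```

Call:
play_rows([
  [0,0,-0.8],
  [0,0,0],
], yaw=[0,0])

```text
t: 44.7
ee_pos: [510.4, -30.7, 84.9]
orientation: [-3.141, -0.023, 0.0]
ft_force: [0.4, 0.0, -0.2]
width: 49.6
grasp_force: 30.0
```

Call:
play_rows([
  [0,0,-0.7],
  [0,0,0],
], yaw=[0,0])

```text
t: 44.87
ee_pos: [510.4, -30.7, 84.2]
orientation: [-3.141, -0.023, 0.0]
ft_force: [-0.1, 0.8, -0.7]
width: 50.0
grasp_force: 30.0
```

Call:
play_rows([
  [0,0,-0.6],
  [0,0,0],
], yaw=[0,0])

```text
t: 45.03
ee_pos: [510.4, -30.7, 83.6]
orientation: [-3.141, -0.023, 0.0]
ft_force: [-0.1, 0.3, -1.1]
width: 49.9
grasp_force: 30.0
```

Call:
play_rows([
  [0,0,-0.5],
  [0,0,0],
], yaw=[0,0])

```text
t: 45.2
ee_pos: [510.5, -30.7, 83.3]
orientation: [-3.141, -0.023, -0.0]
ft_force: [-1.0, 0.8, 1.9]
width: 49.9
grasp_force: 30.0
```

Call:
play_rows([
  [0,0,-0.5],
  [0,0,0],
], yaw=[0,0])

```text
t: 45.37
ee_pos: [510.5, -30.7, 83.3]
orientation: [3.142, 0.023, 0.0]
ft_force: [-3.0, 0.9, 8.5]
width: 49.9
grasp_force: 30.0
```

Call:
play_rows([
  [0,0,-0.5],
  [0,0,0],
], yaw=[0,0])

```text
t: 45.53
ee_pos: [510.5, -30.7, 83.2]
orientation: [3.141, 0.023, 0.0]
ft_force: [-4.8, -0.4, 13.7]
width: 49.8
grasp_force: 30.0
```

Contact at 83.3 mm puts the pile top at about 80.1 and the block top at about 100. I'll release and go to the lever bar, with the tool turned 90°.

Call:
play_rows([
  [0,0,0.9],
  [0,0,0],
], yaw=[0,0])

```text
t: 45.7
ee_pos: [510.6, -30.7, 83.3]
orientation: [3.141, 0.023, 0.001]
ft_force: [0.4, -0.8, -0.4]
width: 49.7
grasp_force: 30.0
```

Call:
play_rows([
  [0,0,0],
  [0,0,0],
  [0,0,0],
  [0,0,0],
], yaw=[0,0,0,0], gripper=0.2)

```text
t: 46.03
ee_pos: [510.4, -30.7, 82.9]
orientation: [-3.141, -0.023, 0.0]
ft_force: [0.6, 0.5, -0.7]
width: 69.6
grasp_force: 0.0
```

Call:
play_rows([
  [0,0,10],
  [0,0,25],
  [0,0,35],
  [0,0,40],
  [0,0,40],
  [0,0,40],
  [0,0,35],
  [0,0,10],
], yaw=[0,0,0,0,0,0,0,0])

```text
t: 46.7
ee_pos: [512.7, -30.8, 324.8]
orientation: [3.141, 0.023, 0.015]
ft_force: [0.3, -0.7, 0.0]
width: 70.2
grasp_force: 0.0
```

```bash
python3 - <<'E' 2>/dev/null
from h import *
st()
for n in("scene","top"):
    im=viewer.get_image(n); W=cloud(im)
    m=(W[...,2]>232)&(W[...,2]<256)&(W[...,0]>660)&(W[...,0]<730)&(W[...,1]>5)&(W[...,1]<40); print(n,np.round(np.median(W[m],0),1),np.round(np.percentile(W[m],[10,90],axis=0),1).tolist(),m.sum())
    if n=="scene": u,v=proj(im,[[513,-30,90]])[0].astype(int); save(im,"b1.png",(u-50,v-45,u+50,v+45),5)
E
```

```text
t 46.7 p [512.7 -30.8 324.8] yang -89.1 tilt [ 0.01  -0.001 -1.   ] f [ 0.3 -0.7  0. ] w 70.2 gf 0.0 q [-0.08  0.14  1.77  0.    1.22  1.47]
scene [702.4  22.4 246.4] [[696.7, 8.9, 239.3], [705.6, 35.8, 248.7]] 68
top [694.4  25.2 247.5] [[689.6, 13.8, 241.9], [699.9, 37.3, 250.5]] 74
```

View pics/b1.png

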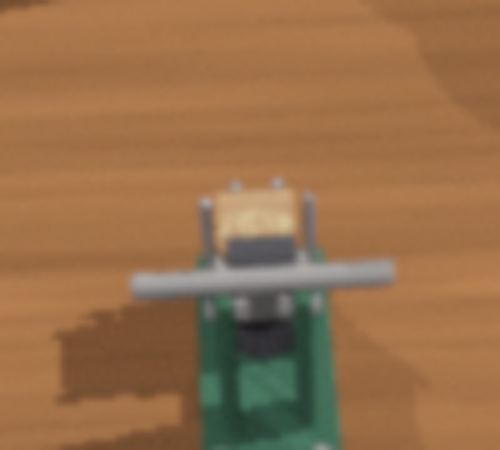

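The block sits squarely on the pile (crop 257,210), and the bar is at about (698, y, 243).

Call:
play_rows([
  [14.4,3.7,0],
  [14.4,3.7,0],
  [14.4,3.7,0],
  [14.4,3.7,0],
  [14.4,3.7,0],
  [14.4,3.7,0],
  [14.4,3.7,0],
  [14.4,3.7,0],
], yaw=[6.93,6.93,6.93,6.93,6.93,6.93,6.93,6.93], gripper=0.3)

```text
t: 47.47
ee_pos: [625.0, -0.9, 315.0]
orientation: [-2.764, -1.489, 0.006]
ft_force: [-0.3, -0.0, -0.1]
width: 61.5
grasp_force: 0.0
```

Call:
play_rows([
  [14.4,3.7,0],
  [14.4,3.7,-2],
  [14.4,3.7,-4],
  [14.4,3.7,-5],
  [14.2,3.3,-4],
  [0,0,0],
  [0,0,0],
  [0,0,0],
], yaw=[6.93,6.93,6.93,6.93,6.84,0,0,0])

```text
t: 48.13
ee_pos: [696.3, 16.9, 301.4]
orientation: [-2.207, -2.233, 0.003]
ft_force: [0.7, -0.4, -0.4]
width: 61.7
grasp_force: 0.0
```

```bash
python3 -c "
from h import *
st()"
```

```text
t 48.1 p [696.3  16.9 301.4] yang 0.7 tilt [-0.003 -0.    -1.   ] f [ 0.7 -0.4 -0.4] w 61.7 gf 0.0 q [ 0.01  0.46  1.38 -0.    1.3  -0.  ]
```

Call:
play_rows([
  [0,0,-12],
  [0,0,-20],
  [0,0,-20],
  [0,0,-14],
  [0,0,-7],
  [0,0,-3],
  [0,0,0],
  [0,0,0],
], yaw=[0,0,0,0,0,0,0,0])

```text
t: 48.8
ee_pos: [697.9, 17.0, 227.9]
orientation: [2.205, 2.237, 0.001]
ft_force: [-0.2, -0.2, -0.2]
width: 61.0
grasp_force: 0.0
```

Call:
play_rows([
  [0,0,0],
  [0,0,0],
  [0,0,0],
  [0,0,0],
  [0,0,0],
  [0,0,0],
  [0,0,0],
  [0,0,0],
], yaw=[0,0,0,0,0,0,0,0], gripper=1)

```text
t: 49.47
ee_pos: [697.4, 17.0, 227.1]
orientation: [-2.205, -2.238, 0.0]
ft_force: [-0.4, -0.7, 0.9]
width: 13.1
grasp_force: 30.0
```

Run:
```python
from h import *
st()
# lever path: 8-row steps
c,s=np.cos(.015),np.sin(.015)
def bar(th): 
    f=.65-th; q=160*np.sin(f); return np.array([599.8+q*c,15.8+q*s,115+160*np.cos(f)])
ths=np.r_[np.linspace(0,1.9,33)]
P=np.array([bar(t) for t in ths]); d=np.diff(P,axis=0)
for k in range(0,32,8): print(np.round(d[k:k+8],1).tolist())
d=np.diff([bar(t) for t in np.arange(1.9,2.2,.02)],axis=0); print(np.round(d,1).tolist())
```

```text
t 49.5 p [697.4  17.  227.1] yang 0.9 tilt [-0.  0. -1.] f [-0.4 -0.7  0.9] w 13.1 gf 30.0 q [ 0.01  0.53  1.45  0.    1.16 -0.01]
[[-7.7, -0.1, 5.5], [-8.0, -0.1, 5.1], [-8.3, -0.1, 4.6], [-8.6, -0.1, 4.1], [-8.8, -0.1, 3.5], [-9.0, -0.1, 3.0], [-9.2, -0.1, 2.5], [-9.3, -0.1, 1.9]]
[[-9.4, -0.1, 1.4], [-9.5, -0.1, 0.8], [-9.5, -0.1, 0.3], [-9.5, -0.1, -0.3], [-9.5, -0.1, -0.9], [-9.4, -0.1, -1.4], [-9.3, -0.1, -2.0], [-9.2, -0.1, -2.5]]
[[-9.0, -0.1, -3.1], [-8.8, -0.1, -3.6], [-8.6, -0.1, -4.1], [-8.3, -0.1, -4.6], [-8.0, -0.1, -5.1], [-7.7, -0.1, -5.6], [-7.3, -0.1, -6.0], [-7.0, -0.1, -6.4]]
[[-6.6, -0.1, -6.8], [-6.2, -0.1, -7.2], [-5.7, -0.1, -7.6], [-5.3, -0.1, -7.9], [-4.8, -0.1, -8.2], [-4.3, -0.1, -8.5], [-3.8, -0.1, -8.7], [-3.3, -0.0, -8.9]]
[[-1.0, -0.0, -3.0], [-0.9, -0.0, -3.1], [-0.9, -0.0, -3.1], [-0.8, -0.0, -3.1], [-0.7, -0.0, -3.1], [-0.7, -0.0, -3.1], [-0.6, -0.0, -3.1], [-0.5, -0.0, -3.2], [-0.5, -0.0, -3.2], [-0.4, -0.0, -3.2], [-0.4, -0.0, -3.2], [-0.3, -0.0, -3.2], [-0.2, -0.0, -3.2], [-0.2, -0.0, -3.2], [-0.1, -0.0, -3.2]]
```

Call:
play_rows([
  [-7.7,-0.1,5.5],
  [-8.0,-0.1,5.1],
  [-8.3,-0.1,4.6],
  [-8.6,-0.1,4.1],
  [-8.8,-0.1,3.5],
  [-9.0,-0.1,3.0],
  [-9.2,-0.1,2.5],
  [-9.3,-0.1,1.9],
], yaw=[0,0,0,0,0,0,0,0])

```text
t: 50.13
ee_pos: [630.1, 15.8, 259.9]
orientation: [2.201, 2.234, 0.007]
ft_force: [7.3, -1.8, 4.0]
width: 13.3
grasp_force: 30.0
```

```bash
python3 -c "
from h import *
st()"
```

```text
t 50.1 p [630.1  15.8 259.9] yang 0.9 tilt [ 0.007 -0.001 -1.   ] f [ 7.3 -1.8  4. ] w 13.3 gf 30.0 q [ 0.01  0.39  1.59 -0.    1.16 -0.01]
```

Forces are fine, so I'll continue.

Call:
play_rows([
  [-9.4,-0.1,1.4],
  [-9.5,-0.1,0.8],
  [-9.5,-0.1,0.3],
  [-9.5,-0.1,-0.3],
  [-9.5,-0.1,-0.9],
  [-9.4,-0.1,-1.4],
  [-9.3,-0.1,-2.0],
  [-9.2,-0.1,-2.5],
], yaw=[0,0,0,0,0,0,0,0])

```text
t: 50.8
ee_pos: [554.7, 15.1, 255.3]
orientation: [2.201, 2.234, 0.007]
ft_force: [3.8, -0.2, 7.4]
width: 13.3
grasp_force: 30.0
```

Call:
play_rows([
  [-9.0,-0.1,-3.1],
  [-8.8,-0.1,-3.6],
  [-8.6,-0.1,-4.1],
  [-8.3,-0.1,-4.6],
  [-8.0,-0.1,-5.1],
  [-7.7,-0.1,-5.6],
  [-7.3,-0.1,-6.0],
  [-7.0,-0.1,-6.4],
], yaw=[0,0,0,0,0,0,0,0])

```text
t: 51.47
ee_pos: [489.9, 14.8, 216.0]
orientation: [2.202, 2.235, 0.007]
ft_force: [4.0, 1.3, 5.5]
width: 13.4
grasp_force: 30.0
```

```bash
python3 -c "
from h import *
st()"
```

```text
t 51.5 p [489.9  14.8 216. ] yang 0.9 tilt [ 0.006  0.    -1.   ] f [4.  1.3 5.5] w 13.4 gf 30.0 q [ 0.01  0.23  1.93  0.    0.97 -0.01]
```

Call:
play_rows([
  [-6.6,-0.1,-6.8],
  [-6.2,-0.1,-7.2],
  [-5.7,-0.1,-7.6],
  [-5.3,-0.1,-7.9],
  [-4.8,-0.1,-8.2],
  [-4.3,-0.1,-8.5],
  [-3.8,-0.1,-8.7],
  [0,0,0],
], yaw=[0,0,0,0,0,0,0,0])

```text
t: 52.13
ee_pos: [452.7, 14.3, 159.8]
orientation: [2.203, 2.236, 0.005]
ft_force: [5.4, 3.2, 2.8]
width: 13.1
grasp_force: 30.0
```

Call:
play_rows([
  [0,0,0],
  [0,0,0],
], yaw=[0,0])

```text
t: 52.3
ee_pos: [453.1, 14.3, 160.6]
orientation: [2.203, 2.236, 0.005]
ft_force: [4.4, 2.5, 3.4]
width: 13.1
grasp_force: 30.0
```

```bash
python3 -c "
from h import *
st()"
```

```text
t 52.3 p [453.1  14.3 160.6] yang 0.8 tilt [ 0.004  0.001 -1.   ] f [4.4 2.5 3.4] w 13.1 gf 30.0 q [ 0.    0.27  2.05  0.    0.82 -0.01]
```

Call:
play_rows([
  [-2,0,-5],
  [-1.8,0,-5],
  [-1.5,0,-5],
  [-1,0,-3],
  [0,0,0],
  [0,0,0],
], yaw=[0,0,0,0,0,0])

```text
t: 52.8
ee_pos: [446.9, 14.2, 142.6]
orientation: [2.203, 2.236, 0.005]
ft_force: [4.7, 3.1, 4.7]
width: 13.0
grasp_force: 30.0
```

Call:
play_rows([
  [-0.5,0,-2],
  [0,0,0],
], yaw=[0,0])

```text
t: 52.97
ee_pos: [446.3, 14.2, 140.4]
orientation: [2.203, 2.236, 0.005]
ft_force: [3.7, 2.0, 6.4]
width: 13.2
grasp_force: 30.0
```

Call:
play_rows([
  [-0.4,0,-1.5],
  [0,0,0],
], yaw=[0,0])

```text
t: 53.13
ee_pos: [445.9, 14.2, 139.0]
orientation: [2.203, 2.236, 0.005]
ft_force: [4.8, 2.5, 5.6]
width: 13.2
grasp_force: 30.0
```

Call:
play_rows([
  [-0.3,0,-1.2],
  [0,0,0],
], yaw=[0,0])

```text
t: 53.3
ee_pos: [445.6, 14.2, 137.7]
orientation: [2.203, 2.236, 0.005]
ft_force: [3.3, 2.5, 5.5]
width: 13.0
grasp_force: 30.0
```

Call:
play_rows([
  [-0.3,0,-1.5],
  [0,0,0],
], yaw=[0,0])

```text
t: 53.47
ee_pos: [445.2, 14.2, 136.2]
orientation: [2.203, 2.236, 0.004]
ft_force: [4.7, 3.4, 5.2]
width: 13.4
grasp_force: 30.0
```

Call:
play_rows([
  [-0.3,0,-1.2],
  [0,0,0],
], yaw=[0,0])

```text
t: 53.63
ee_pos: [444.9, 14.2, 135.0]
orientation: [2.203, 2.236, 0.004]
ft_force: [4.5, 2.1, 6.4]
width: 13.0
grasp_force: 30.0
```

Call:
play_rows([
  [-0.2,0,-1],
  [0,0,0],
], yaw=[0,0])

```text
t: 53.8
ee_pos: [444.7, 14.2, 134.1]
orientation: [2.203, 2.236, 0.004]
ft_force: [3.9, 2.3, 6.9]
width: 13.0
grasp_force: 30.0
```

Call:
play_rows([
  [-0.2,0,-1],
  [0,0,0],
], yaw=[0,0])

```text
t: 53.97
ee_pos: [444.5, 14.2, 133.1]
orientation: [2.203, 2.236, 0.004]
ft_force: [2.6, 2.1, 6.4]
width: 13.4
grasp_force: 30.0
```

Call:
play_rows([
  [-0.2,0,-1],
  [0,0,0],
], yaw=[0,0])

```text
t: 54.13
ee_pos: [444.3, 14.2, 132.0]
orientation: [2.203, 2.236, 0.004]
ft_force: [3.7, 2.2, 6.4]
width: 13.1
grasp_force: 30.0
```

Call:
play_rows([
  [-0.2,0,-1],
  [0,0,0],
], yaw=[0,0])

```text
t: 54.3
ee_pos: [444.2, 14.2, 131.6]
orientation: [2.203, 2.236, 0.004]
ft_force: [1.3, 3.0, 13.6]
width: 13.3
grasp_force: 30.0
```

Call:
play_rows([
  [-0.2,0,-1],
  [0,0,0],
], yaw=[0,0])

```text
t: 54.47
ee_pos: [444.2, 14.2, 131.4]
orientation: [2.203, 2.236, 0.005]
ft_force: [-1.1, 3.0, 24.7]
width: 13.0
grasp_force: 30.0
```

The nose bears with about 18 N extra at the bar. I'll hold it for about 2.3 s.

Call:
play_rows([
  [0,0,0],
  [0,0,0],
  [0,0,0],
  [0,0,0],
  [0,0,0],
  [0,0,0],
  [0,0,0],
  [0,0,0],
], yaw=[0,0,0,0,0,0,0,0])

```text
t: 55.13
ee_pos: [444.2, 14.2, 131.4]
orientation: [2.203, 2.236, 0.005]
ft_force: [-0.8, 2.2, 23.7]
width: 13.0
grasp_force: 30.0
```

Call:
play_rows([
  [0,0,0],
  [0,0,0],
  [0,0,0],
  [0,0,0],
  [0,0,0],
  [0,0,0],
  [0,0,0],
  [0,0,0],
], yaw=[0,0,0,0,0,0,0,0])

```text
t: 55.8
ee_pos: [444.2, 14.2, 131.4]
orientation: [2.203, 2.236, 0.005]
ft_force: [-1.4, 3.7, 24.0]
width: 13.2
grasp_force: 30.0
```

Call:
play_rows([
  [0,0,0],
  [0,0,0],
  [0,0,0],
  [0,0,0],
  [0,0,0],
  [0,0,0],
  [0,0,0],
  [0,0,0],
], yaw=[0,0,0,0,0,0,0,0])

```text
t: 56.47
ee_pos: [444.2, 14.2, 131.4]
orientation: [2.203, 2.236, 0.005]
ft_force: [-0.9, 2.9, 23.3]
width: 13.1
grasp_force: 30.0
```

Call:
play_rows([
  [0,0,0],
  [0,0,0],
  [0,0,0],
  [0.2,0,1],
], yaw=[0,0,0,0])

```text
t: 56.8
ee_pos: [444.3, 14.2, 131.8]
orientation: [2.203, 2.236, 0.005]
ft_force: [3.6, 1.7, 4.8]
width: 13.2
grasp_force: 30.0
```

Run:
```python
from h import *
st()
c,s=np.cos(.015),np.sin(.015)
def bar(th): 
    f=.65-th; q=160*np.sin(f); return np.array([599.8+q*c,15.8+q*s,115+160*np.cos(f)])
P=np.array([bar(t) for t in np.linspace(2.02,0,49)]); d=np.diff(P,axis=0)
for k in range(0,48,8): print(np.round(d[k:k+8],1).tolist())
```

```text
t 56.8 p [444.3  14.2 131.8] yang 0.9 tilt [ 0.004  0.    -1.   ] f [3.6 1.7 4.8] w 13.2 gf 30.0 q [ 0.    0.31  2.09  0.    0.75 -0.01]
[[1.5, 0.0, 6.6], [1.8, 0.0, 6.5], [2.0, 0.0, 6.4], [2.3, 0.0, 6.3], [2.6, 0.0, 6.2], [2.8, 0.0, 6.1], [3.1, 0.0, 6.0], [3.3, 0.0, 5.9]]
[[3.6, 0.1, 5.7], [3.8, 0.1, 5.6], [4.0, 0.1, 5.4], [4.3, 0.1, 5.2], [4.5, 0.1, 5.0], [4.7, 0.1, 4.8], [4.9, 0.1, 4.6], [5.1, 0.1, 4.4]]
[[5.3, 0.1, 4.2], [5.4, 0.1, 4.0], [5.6, 0.1, 3.8], [5.7, 0.1, 3.5], [5.9, 0.1, 3.3], [6.0, 0.1, 3.0], [6.1, 0.1, 2.8], [6.2, 0.1, 2.5]]
[[6.3, 0.1, 2.2], [6.4, 0.1, 2.0], [6.5, 0.1, 1.7], [6.6, 0.1, 1.4], [6.6, 0.1, 1.1], [6.7, 0.1, 0.9], [6.7, 0.1, 0.6], [6.7, 0.1, 0.3]]
[[6.7, 0.1, 0.0], [6.7, 0.1, -0.3], [6.7, 0.1, -0.6], [6.7, 0.1, -0.8], [6.6, 0.1, -1.1], [6.6, 0.1, -1.4], [6.5, 0.1, -1.7], [6.4, 0.1, -1.9]]
[[6.4, 0.1, -2.2], [6.3, 0.1, -2.5], [6.2, 0.1, -2.7], [6.0, 0.1, -3.0], [5.9, 0.1, -3.2], [5.8, 0.1, -3.5], [5.6, 0.1, -3.7], [5.4, 0.1, -4.0]]
```

Call:
play_rows([
  [1.5,0.0,6.6],
  [1.8,0.0,6.5],
  [2.0,0.0,6.4],
  [2.3,0.0,6.3],
  [2.6,0.0,6.2],
  [2.8,0.0,6.1],
  [3.1,0.0,6.0],
  [3.3,0.0,5.9],
], yaw=[0,0,0,0,0,0,0,0])

```text
t: 57.47
ee_pos: [465.9, 14.5, 181.4]
orientation: [2.201, 2.234, 0.01]
ft_force: [17.1, 5.1, -9.3]
width: 13.1
grasp_force: 30.0
```

Call:
play_rows([
  [3.6,0.1,5.7],
  [3.8,0.1,5.6],
  [4.0,0.1,5.4],
  [4.3,0.1,5.2],
  [4.5,0.1,5.0],
  [4.7,0.1,4.8],
  [4.9,0.1,4.6],
  [5.1,0.1,4.4],
], yaw=[0,0,0,0,0,0,0,0])

```text
t: 58.13
ee_pos: [501.1, 15.0, 220.1]
orientation: [2.201, 2.234, 0.01]
ft_force: [25.0, 2.5, -27.9]
width: 13.2
grasp_force: 30.0
```

Call:
play_rows([
  [5.3,0.1,4.2],
  [5.4,0.1,4.0],
  [5.6,0.1,3.8],
  [5.7,0.1,3.5],
  [5.9,0.1,3.3],
  [6.0,0.1,3.0],
  [6.1,0.1,2.8],
  [6.2,0.1,2.5],
], yaw=[0,0,0,0,0,0,0,0])

```text
t: 58.8
ee_pos: [542.1, 15.8, 245.6]
orientation: [-2.203, -2.236, 0.003]
ft_force: [6.5, 1.9, -13.1]
width: 13.1
grasp_force: 30.0
```

```bash
python3 -c "
from h import *
st()"
```

```text
t 58.8 p [542.1  15.8 245.6] yang 0.8 tilt [-0.004  0.001 -1.   ] f [  6.5   1.9 -13.1] w 13.1 gf 30.0 q [ 0.01  0.28  1.79  0.    1.08 -0.01]
```

Call:
play_rows([
  [6.3,0.1,2.2],
  [6.4,0.1,2.0],
  [6.5,0.1,1.7],
  [6.6,0.1,1.4],
  [6.6,0.1,1.1],
  [6.7,0.1,0.9],
  [6.7,0.1,0.6],
  [6.7,0.1,0.3],
], yaw=[0,0,0,0,0,0,0,0])

```text
t: 59.47
ee_pos: [596.7, 16.6, 258.5]
orientation: [2.205, 2.238, 0.001]
ft_force: [0.2, 3.8, -0.9]
width: 13.3
grasp_force: 30.0
```

Call:
play_rows([
  [6.7,0.1,0.0],
  [6.7,0.1,-0.3],
  [6.7,0.1,-0.6],
  [6.7,0.1,-0.8],
  [6.6,0.1,-1.1],
  [6.6,0.1,-1.4],
  [6.5,0.1,-1.7],
  [6.4,0.1,-1.9],
], yaw=[0,0,0,0,0,0,0,0])

```text
t: 60.13
ee_pos: [649.4, 16.7, 249.7]
orientation: [2.205, 2.238, -0.001]
ft_force: [-0.3, -1.0, 2.6]
width: 13.0
grasp_force: 30.0
```

```bash
python3 -c "
from h import *
st()"
```

```text
t 60.1 p [649.4  16.7 249.7] yang 0.9 tilt [-0.    -0.001 -1.   ] f [-0.3 -1.   2.6] w 13.0 gf 30.0 q [ 0.01  0.43  1.55 -0.    1.16 -0.01]
```

Call:
play_rows([
  [6.4,0.1,-2.2],
  [6.3,0.1,-2.5],
  [6.2,0.1,-2.7],
  [6.0,0.1,-3.0],
  [5.9,0.1,-3.2],
  [5.8,0.1,-3.5],
  [5.6,0.1,-3.7],
  [5.4,0.1,-4.0],
], yaw=[0,0,0,0,0,0,0,0])

```text
t: 60.8
ee_pos: [697.0, 17.5, 224.9]
orientation: [2.205, 2.238, -0.001]
ft_force: [-1.1, -4.8, -0.2]
width: 13.1
grasp_force: 30.0
```

Call:
play_rows([
  [0,0,0],
  [0,0,0],
  [0,0,0],
], yaw=[0,0,0])

```text
t: 61.05
ee_pos: [696.7, 17.5, 224.9]
orientation: [2.204, 2.237, -0.0]
ft_force: [1.0, -5.8, -3.6]
width: 13.2
grasp_force: 30.0
```

```bash
python3 -c "
from h import *
st()"
```

```text
t 61.0 p [696.7  17.5 224.9] yang 0.8 tilt [ 0.    -0.001 -1.   ] f [ 1.  -5.8 -3.6] w 13.2 gf 30.0 q [ 0.01  0.53  1.45 -0.    1.16 -0.01]
```

Call:
play_rows([
  [0.8,0,-0.6],
  [0,0,0],
], yaw=[0,0])

```text
t: 61.22
ee_pos: [697.3, 17.5, 224.5]
orientation: [2.205, 2.238, -0.0]
ft_force: [0.2, -4.8, -1.8]
width: 13.4
grasp_force: 30.0
```

Call:
play_rows([
  [0,0,0],
  [0,0,0],
  [0,0,0],
  [0,0,0],
  [0,0,0],
], yaw=[0,0,0,0,0], gripper=0.3)

```text
t: 61.63
ee_pos: [697.4, 18.3, 224.9]
orientation: [2.205, 2.238, 0.001]
ft_force: [0.5, -0.9, 0.0]
width: 43.3
grasp_force: 0.0
```

Call:
play_rows([
  [0,0,8],
  [0,0,18],
  [0,0,25],
  [0,0,25],
  [0,0,15],
  [0,0,0],
], yaw=[0,0,0,0,0,0])

```text
t: 62.13
ee_pos: [699.2, 18.1, 320.9]
orientation: [2.201, 2.234, 0.009]
ft_force: [0.4, -0.5, 1.0]
width: 61.9
grasp_force: 0.0
```

Call:
play_rows([
  [-14.4,-3.7,0],
  [-14.4,-3.7,0],
  [-14.4,-3.7,0],
  [-14.4,-3.7,0],
  [-14.4,-3.7,0],
  [-14.4,-3.7,0],
  [-14.4,-3.7,0],
  [-14.4,-3.7,0],
], yaw=[-6.93,-6.93,-6.93,-6.93,-6.93,-6.93,-6.93,-6.93])

```text
t: 62.8
ee_pos: [580.8, -11.7, 314.7]
orientation: [-2.995, -0.946, 0.002]
ft_force: [0.9, -0.6, -0.1]
width: 61.1
grasp_force: 0.0
```

Call:
play_rows([
  [-14.4,-3.7,0],
  [-14.4,-3.7,0],
  [-14.4,-3.7,0],
  [-14.4,-3.7,0],
  [-14.2,-3.8,0],
  [0,0,0],
  [0,0,0],
  [0,0,0],
], yaw=[-6.93,-6.93,-6.93,-6.93,-6.84,0,0,0])

```text
t: 63.47
ee_pos: [510.8, -30.2, 315.6]
orientation: [-3.141, -0.028, -0.001]
ft_force: [0.1, -0.3, 0.5]
width: 61.8
grasp_force: 0.0
```

```bash
python3 - <<'E' 2>/dev/null
from h import *
st()
for n in("scene","top"):
    im=viewer.get_image(n); W=cloud(im)
    m=(W[...,2]>232)&(W[...,2]<256)&(W[...,0]>660)&(W[...,0]<730)&(W[...,1]>5)&(W[...,1]<40); print(n,np.round(np.median(W[m],0),1),m.sum())
    if n=="scene":
        p=proj(im,dworld(515.5,-30.5,.015,100)); o=cv2.resize(im["pixels"],None,fx=5,fy=5,interpolation=cv2.INTER_CUBIC)
        cv2.polylines(o,[np.round((p+.5)*5).astype(np.int32)],True,(255,0,0)); u,v=(p.mean(0)*5).astype(int)
        cv2.imwrite("pics/b2.png",o[v-220:v+220,u-250:u+250,::-1])
E
```

```text
t 63.5 p [510.8 -30.2 315.6] yang -89.0 tilt [ 0.  0. -1.] f [ 0.1 -0.3  0.5] w 61.8 gf 0.0 q [-0.08  0.15  1.78  0.    1.21  1.47]
scene [702.3  22.5 246.1] 67
top [694.4  25.2 247.6] 77
```

View pics/b2.png

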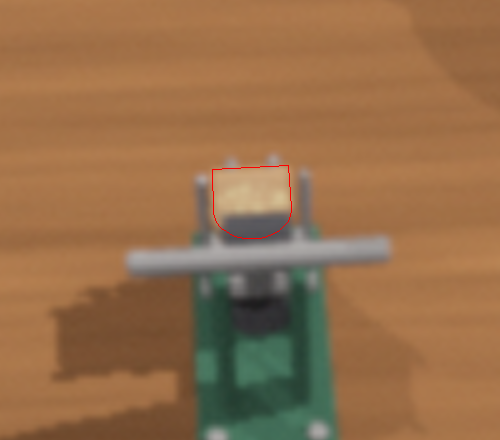

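The lever is back at its stop, reading the same as before. The block is still centred on the pile (crop 252,200). I'll grasp it higher up so the fingers stay clear of the top lift.

Call:
play_rows([
  [-0.3,-0.4,-20],
  [0,0,-35],
  [0,0,-40],
  [0,0,-40],
  [0,0,-35],
  [0,0,-25],
  [0,0,-15],
  [0,0,-8],
], yaw=[0,0,0,0,0,0,0,0], gripper=0.2)

```text
t: 64.23
ee_pos: [509.0, -30.4, 95.0]
orientation: [-3.141, -0.026, 0.006]
ft_force: [0.0, -0.3, 0.2]
width: 70.2
grasp_force: 0.0
```

Call:
play_rows([
  [0,0,-4],
  [0,0,0],
  [0,0,0],
  [0,0,0],
], yaw=[0,0,0,0])

```text
t: 64.57
ee_pos: [511.0, -30.7, 94.8]
orientation: [3.141, 0.024, 0.004]
ft_force: [0.1, 1.1, -0.4]
width: 70.3
grasp_force: 0.0
```

```bash
python3 -c "
from h import *
st()"
```

```text
t 64.6 p [511.  -30.7  94.8] yang -89.1 tilt [ 0.002 -0.    -1.   ] f [ 0.1  1.1 -0.4] w 70.3 gf 0.0 q [-0.08  0.45  1.96  0.    0.72  1.47]
```

Call:
play_rows([
  [0,0,-3.5],
  [0,0,-2.5],
  [0,0,-1],
  [0,0,0],
  [0,0,0],
  [0,0,0],
], yaw=[0,0,0,0,0,0])

```text
t: 65.07
ee_pos: [510.0, -30.7, 86.7]
orientation: [3.142, 0.023, 0.0]
ft_force: [0.5, -0.6, 0.5]
width: 70.4
grasp_force: 0.0
```

Call:
play_rows([
  [0,0,0],
  [0,0,0],
  [0,0,0],
  [0,0,0],
  [0,0,0],
  [0,0,0],
], yaw=[0,0,0,0,0,0], gripper=1)

```text
t: 65.57
ee_pos: [510.0, -30.7, 86.7]
orientation: [3.141, 0.023, 0.0]
ft_force: [0.3, -0.0, -0.0]
width: 49.9
grasp_force: 30.0
```

Call:
play_rows([
  [0,0,3],
  [0,0,8],
  [0,0,18],
  [0,0,18],
  [0,0,10],
  [0,0,0],
  [0,0,0],
], yaw=[0,0,0,0,0,0,0])

```text
t: 66.15
ee_pos: [510.3, -30.7, 144.2]
orientation: [3.141, 0.023, 0.003]
ft_force: [-0.0, 1.1, -1.0]
width: 49.6
grasp_force: 30.0
```

```bash
python3 -c "
from h import *
st()"
```

```text
t 66.2 p [510.3 -30.7 144.2] yang -89.1 tilt [ 0.002 -0.    -1.   ] f [-0.   1.1 -1. ] w 49.6 gf 30.0 q [-0.08  0.37  1.94  0.    0.83  1.47]
```

Call:
play_rows([
  [0.4,15,0],
  [0.4,25,0],
  [0.4,33,0],
  [0.4,38,0],
  [0.4,38,0],
  [0.4,38,0],
  [0.4,38,0],
  [0.4,36,0],
], yaw=[0,0,0,0,0,0,0,0])

```text
t: 66.82
ee_pos: [512.1, 232.1, 142.5]
orientation: [3.141, 0.024, -0.003]
ft_force: [0.9, -0.2, -0.6]
width: 49.9
grasp_force: 30.0
```

Call:
play_rows([
  [0.4,33,0],
  [0.4,28,0],
  [0.4,23,0],
  [0.4,17,0],
  [0.4,12,-10],
  [0.4,7.5,-20],
  [0,0,-25],
  [0,0,-25],
], yaw=[0.2,0.2,0.2,0.2,0.2,0,0,0])

```text
t: 67.48
ee_pos: [515.4, 350.7, 61.9]
orientation: [3.141, 0.051, 0.0]
ft_force: [0.4, 0.6, -1.4]
width: 50.3
grasp_force: 30.0
```

Call:
play_rows([
  [0,0,-20],
  [0,0,-14],
  [0,0,-7],
  [0,0,-3],
  [0,0,0],
  [0,0,0],
  [0,0,0],
], yaw=[0,0,0,0,0,0,0])

```text
t: 68.07
ee_pos: [516.4, 351.2, 20.9]
orientation: [-3.14, -0.051, -0.003]
ft_force: [-0.5, -0.0, -0.5]
width: 49.7
grasp_force: 30.0
```

```bash
python3 -c "
from h import *
st(); pile((515.5,-30.5),80,'p6.png')" 2>/dev/null
```

```text
t 68.1 p [516.4 351.2  20.9] yang -88.2 tilt [ 0.002  0.001 -1.   ] f [-0.5 -0.  -0.5] w 49.7 gf 30.0 q [0.58 0.69 1.72 0.   0.72 2.12]
pile top [515.1 -29.9] 1.0 cost 409
ztop 79.79736940912903 139
pile scene [484.4 -30.7] 0.9 cost 320
ztop 80.53624293871269 16
```

Call:
play_rows([
  [0,0,-2.5],
  [0,0,-2],
  [0,0,0],
  [0,0,0],
], yaw=[0,0,0,0])

```text
t: 68.5
ee_pos: [515.4, 350.8, 15.1]
orientation: [3.141, 0.051, -0.0]
ft_force: [-0.2, 0.8, -0.9]
width: 49.8
grasp_force: 30.0
```

Call:
play_rows([
  [0,0,-1],
  [0,0,0],
], yaw=[0,0])

```text
t: 68.67
ee_pos: [515.5, 350.8, 14.0]
orientation: [3.141, 0.051, -0.0]
ft_force: [-0.3, -0.4, -1.1]
width: 49.4
grasp_force: 30.0
```

Call:
play_rows([
  [0,0,-0.8],
  [0,0,0],
], yaw=[0,0])

```text
t: 68.83
ee_pos: [515.5, 350.8, 13.2]
orientation: [3.141, 0.051, -0.0]
ft_force: [0.1, -0.9, -1.5]
width: 49.9
grasp_force: 30.0
```

Call:
play_rows([
  [0,0,-0.8],
  [0,0,0],
], yaw=[0,0])

```text
t: 69.0
ee_pos: [515.6, 350.9, 12.6]
orientation: [-3.141, -0.051, -0.0]
ft_force: [-0.4, -0.3, 1.8]
width: 49.8
grasp_force: 30.0
```

Contact. I'll release, rise and retreat.

Call:
play_rows([
  [0,0,0],
  [0,0,0],
  [0,0,0],
  [0,0,0],
  [0,0,0],
], yaw=[0,0,0,0,0], gripper=0.2)

```text
t: 69.42
ee_pos: [515.6, 350.8, 12.6]
orientation: [-3.141, -0.051, -0.0]
ft_force: [-0.4, -0.1, 0.1]
width: 69.9
grasp_force: 0.0
```

Call:
play_rows([
  [0,0,8],
  [0,0,20],
  [0,0,35],
  [0,0,40],
  [0,0,40],
  [-25,0,30],
  [-30,10,20],
  [-30,10,0],
], yaw=[0,0,0,0,0,0,0,0])

```text
t: 70.08
ee_pos: [432.2, 372.3, 211.2]
orientation: [-3.136, -0.048, -0.011]
ft_force: [-0.2, 1.1, -0.4]
width: 70.4
grasp_force: 0.0
```

Call:
play_rows([
  [-35,20,0],
  [-35,30,0],
  [-30,30,0],
  [-10,30,0],
  [0,0,0],
  [0,0,0],
], yaw=[0,0,0,0,0,0])

```text
t: 70.58
ee_pos: [323.6, 478.6, 206.1]
orientation: [-3.141, -0.056, -0.001]
ft_force: [0.4, 0.1, 0.5]
width: 70.5
grasp_force: 0.0
```

```bash
python3 - <<'E' 2>/dev/null
from h import *
st(); pile((515.5,-30.5),80,'p7.png')
im=viewer.get_image("scene"); save(im,"fin_s.png"); im=viewer.get_image("top"); save(im,"fin.png",(100,120,450,330),2.28)
E
```

```text
t 70.6 p [323.6 478.6 206.1] yang -88.0 tilt [ 0.001  0.001 -1.   ] f [0.4 0.1 0.5] w 70.5 gf 0.0 q [ 0.96  0.37  1.75 -0.    1.02  2.49]
pile top [513.2 -30.4] -0.9 cost 112
ztop 80.11727031118801 142
pile scene [488.  -32.3] -4.5 cost 274
ztop 80.10901789151637 13
```

View pics/fin.png

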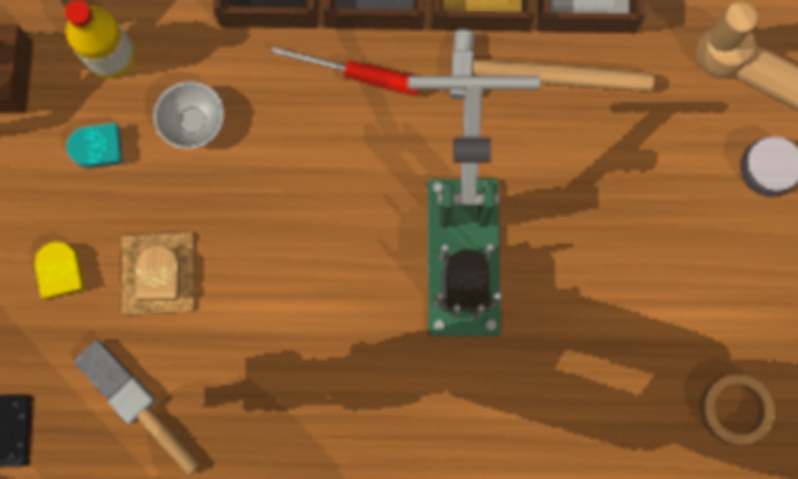

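The picture shows the pile squared up on the anvil (467,280), the lever up, and the block on the pad (157,272). The bystanders are where they were, and no loose lifts remain. I'll hand the job in.

```bash
python3 -c "
from h import *
print(ticket.close_job())"
```

```text
the job is handed in; nothing more can be done
None
```

The job is handed in: all five lifts are piled squarely on the anvil and were pressed under the block for about two seconds, the lever was eased back up to its stop, and the beech block is back on its cork pad; I saw no bystander move.

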